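Right the toppled adhesive bottles in the lane and slot the stop plate in behind the row

ROBOT

A 7-joint arm with a two-finger parallel gripper is mounted at the origin on the work surface; the furniture and walls round the work are solid. World frame = base frame: x ahead of the robot, y to its left, z up, the work surface at z = 0. Lengths are in mm, angles in rad, forces in N, time in s.
With the tool pointing down it reaches from about 400 to 875 mm from the base axis. Payload 19.3 kg.
Tool frame: the origin (TCP) lies at the centre of the arm's flange, where the gripper is bolted on; the fingertips stand 173 mm ahead of it and the grasp point (between the pads) lies 155 mm ahead of it; z points along the fingers, y is the line along which they close (so a half turn about z gives the same grasp; the last joint's range is limited). The gripper opens to 85 mm and grips with 20 to 120 N. Pads are 22 mm wide; open, the fingers measure 114 mm over their backs; the gripper's body (76 mm by 85 mm) begins 54 mm behind the grasp point. The pads swing forward as they close: fully open they stand 13 mm farther back than shut.
Start: joints at [1.128, 0.521, -0.036, 1.599, 0.021, 1.021, -0.113], TCP at [227.614, -582.075, 404.691] pointing down, gripper open.
Joint ranges: [-2.91, 2.91], [-0.3, 2.13], [-1.5, 1.42], [0.17, 2.43], [-1.26, 4.41], [0.16, 1.93], [-2.52, 2.52]. Speed limits (rad/s): [1.89, 1.89, 2.39, 2.39, 3.01, 3.01, 3.01].

INTERFACE

Orientations are given as [roll, pitch, yaw] about the fixed x, y, z axes, in that order (R = Rz(yaw) Ry(pitch) Rx(roll)).
In Python, from rig import status, eyes, hand_in gives the robot as it stands.
- The arm moves only by the tool servo_tool, never from a script. Its argument "steps" is a list of rows, each an object of numbers: "dx", "dy", "dz": the shift along the tool's x, y, z in mm; "roll": the turn about the tool's z in degrees; "grip": the opening, from -1 (shut) to 1 (fully open), so that 0 is half open. In form: [{"dx": .., "dy": .., "dz": .., "roll": .., "grip": ..}, ...]. A call has 1 to 12 rows; each row shifts and turns the commanded pose from where the row before left it, along the tool's axes as they then stand; what a row does not reach is not made up. A row lasts 1/10 s, in which the tool goes at most 50 mm and 8.59 degrees, less where a joint would pass 70% of its speed; a pose out of reach is approached as far as the arm can. A call with a gripper value outside its range is refused whole. The fingers move at their own pace and stop on an object; the grip force is fixed at half the most. Time passes only in rows, so rows that do not move let the fingers close. It gives the time, the measured TCP pose, the force, the opening and the grip force at its end, in the units of the state.
- status.sense(): the state, without advancing time (a new reading comes with each control period).
- eyes.grab_frame(name): name is "scene" or "top" or "wrist"; returns a dict with "img" (480x640x3 uint8, red, green, blue), "mtx" (3x3 intrinsics, pixels), "dist_coeffs" ([k1, k2, p1, p2, k3] as OpenCV has them; the pictures are not rectified), "rvec" (rotation vector, rad) and "tvec" (3), from world to camera coordinates, as OpenCV has them. Camera axes: x right, y down, z forward; pixel columns grow to the right and rows downward; lengths in mm; the calibration is good to about 2 mm. A picture is of the moment at which its call begins. There is no depth.
- hand_in(): hands the job in; it is judged then, once.
Trained networks look in a picture, given as the dict that the camera call returned (one of the last four; its "shot" number tells which), for a name from the list of things; names that differ only in an ending like _2 or _b are one class to them, and where a whole thing is asked for, a point or a joint stands for the part that bears it (a point fixed in the world has none). Each returns a list of dicts, best first, with "conf" (0 to 1); they miss things now and then, are a little off and sometimes report something else, mostly with a low value. They report only what shows in the picture. A call takes as long as a camera call.
- eyes.find_in(picture, label): "uv" ([column, row] in pixels, amid what is visible of it).
- eyes.outline_of(picture, label): "region" (480x640 bool, what is visible of it) and "uv" ([column, row] in pixels, amid what is visible of it).
The state is a dict: "t": time; "joints": joint angles; "joint_velocities": joint speeds; "joint_efforts": joint torques, N m; "ee_pos": TCP position; "tcp_rot": TCP orientation; "contact_force": force on the tool from outside, world axes, zero at the start; "torque": the same for the moment, N m; "gripper_width": finger opening in mm; "grasp_force": force on a finger pad.
Only numpy, scipy, OpenCV 4.12 (cv2) and the standard library are available. Lean on these libraries where they do the work, as an engineer would, in place of code of your own. Each camera call takes 0.05 s, during which the arm holds its last target. There are 200 camera calls.

TASK

Adhesive bottles have toppled, in the rack and in the drip tray beside it, because the row had no stop behind it. Stand every bottle that is here upright, nozzle up, in the rack's lane, one to a place and closed up from the end stop with no place left empty between; then take the stop plate out of the vice and slide it fully home into the slot directly behind the last bottle, so that the row cannot topple again. Leave the roll of tape and the clear box of small parts beside the rack where they are.

Things in the scene. Friction and masses are not known exactly. Their poses are not given: they have to be found in the camera images.
- rack: Fixed bottle rack: plywood board 248 x 112 mm with one routed lane and a dark steel comb along each side. Origin on the bench under the inner face of the end stop, on the lane's centre line; z up; the lane runs along -x (towards the robot) for 232 mm. The end stop is an upright aluminium tab 28 mm wide, 8 mm thick, 73 mm high over the bench.
- place_1 (a point): Centre of the lane's first place, next to the end stop, on the lane floor (13 mm over the bench); axes as the rack's. The lane has five places, one bottle each, at steps of 42 mm along -x. Lane floor 35 mm wide, between board edges 18 mm over the bench; the combs are 41 to 53 mm either side of the centre line and 36 mm over the bench.
- slot_1 (a point): Centre of the first slot, on its bottom (10 mm over the bench), directly behind the first place; axes as the rack's. Five such slots at steps of 42 mm along -x, one behind each place. A slot crosses board and both combs (112 mm along y), is 8.5 mm wide (x), upright, with 5 mm rounded mouths on the combs.
- bottle_1_mid (a point): Small white dropper bottle: round body 29 mm across, 58 mm high to the shoulder, 80 mm with its narrow nozzle, about 50 g. Point on its axis 29 mm above the foot (middle of the body; 42 mm over the bench when upright in the lane); z runs from foot to nozzle. Stands in the lane at the start, in the first or second place or between them.
- bottle_2_mid (a point): Small white dropper bottle: round body 29 mm across, 58 mm high to the shoulder, 80 mm with its narrow nozzle, about 50 g. Point on its axis 29 mm above the foot (middle of the body; 42 mm over the bench when upright in the lane); z runs from foot to nozzle. Lies tipped in the lane, nozzle towards the robot.
- bottle_3_mid (a point): Small white dropper bottle: round body 29 mm across, 58 mm high to the shoulder, 80 mm with its narrow nozzle, about 50 g. Point on its axis 29 mm above the foot (middle of the body; 42 mm over the bench when upright in the lane); z runs from foot to nozzle. May be absent. Lies in the drip tray, any way round.
- bottle_4_mid (a point): Small white dropper bottle: round body 29 mm across, 58 mm high to the shoulder, 80 mm with its narrow nozzle, about 50 g. Point on its axis 29 mm above the foot (middle of the body; 42 mm over the bench when upright in the lane); z runs from foot to nozzle. May be absent. Lies in the drip tray, any way round.
- tray: Shallow grey plastic drip tray, fixed, right of the rack seen from the robot, 220 (x) x 400 (y) mm, floor 2 mm and rim 9 mm over the bench, rim 3 mm thick. Origin on the bench under its centre.
- plate_grip (a point): Aluminium stop plate, 6 mm thick (x), about 120 g, either face may look to the bottles. Point: centre of its orange grip, 83 mm above the lower edge (93 mm over the bench when home in a slot). Grip 14 (x) x 44 (y) x 26 (z) mm, to be taken across the 44 mm; below it a neck 36 mm wide; from 56 mm above the lower edge downwards the plate is 100 mm wide (y).
- vice: Small blue vice, fixed, 144 x 52 x 48 mm, jaws slackened to 8.5 to 10 mm. Origin on the bench under its centre; the gap lies 36 mm along its x, jaw faces square to x. The stop plate stands loose in it at the start, lower edge 20 mm over the bench, 27 mm deep in the jaws: lift it straight out.
- tape: A roll of masking tape, loose on the bench; not part of the job. Origin at its underside.
- parts_box: A clear lidded box of small parts, loose on the bench; not part of the job. Origin at its underside.

How it is judged:
By the outcome, as a careful person would: the job done as asked, in the order asked, and still so for the second after the job is handed in, with the robot touching nothing.
Of bottle_3, bottle_4 only 1 to 2 are there at a start; the rules pass over those that are not, and their reading is None.
At some moment in a run one of bottle_4 may be knocked a few centimetres aside while the robot is not near it.
Once in a run the grip may slacken for a moment while it holds something.
It also fails if it takes over 210 s, if anything falls off the work surface, if the arm or the gripper's body presses on something with over 40 N, if the wrist force passes 120 N, or if a joint passes its speed limit or range.

## Working session

There is one attempt and no reset: what is moved stays moved. The work goes in short steps, Python scripts to look and compute and a tool call to move; the robot and the scene stay as the last step left them, time stands still between calls to the robot, and variables do not carry over. Pictures are saved under pics/ and viewed, at most 14 in all, crops included, and the job is handed in when it is done.

Besides the shell and the picture viewer there is one more tool, called after "Call:" by a JSON object that holds its "method" and its "body", one argument or row to a line. servo_tool: Moves the arm, as the interface text tells. Its arguments: {"type":"object","properties":{"steps":{"type":"array","items":{"type":"object","properties":{"dx":{"type":"number"},"dy":{"type":"number"},"dz":{"type":"number"},"roll":{"type":"number"},"grip":{"type":"number"}}}}},"required":["steps"]}

```bash
ls; mkdir -p pics
cat > h.py <<'E'
import numpy as np, cv2
from rig import status, eyes
def ray(p,uv):
    u=cv2.undistortPoints(np.array([[uv]],float),np.array(p["mtx"]),np.array(p["dist_coeffs"])).ravel()
    R=cv2.Rodrigues(np.array(p["rvec"],float))[0]; t=np.array(p["tvec"],float).ravel()
    return -R.T@t, R.T@np.array([u[0],u[1],1.])
def at(p,uv,z):
    c,d=ray(p,uv); return c+d*(z-c[2])/d[2]
def proj(p,X):
    return cv2.projectPoints(np.array(X,float).reshape(-1,1,3),np.array(p["rvec"],float),np.array(p["tvec"],float),np.array(p["mtx"]),np.array(p["dist_coeffs"]))[0].reshape(-1,2)
def save(p,n): cv2.imwrite("pics/"+n,p["img"][:,:,::-1])
E
python3 - <<'E'
from h import *
s=status.sense();print(s)
for n in ["scene","top"]:
    p=eyes.grab_frame(n); save(p,n+"1.png")
    print(n,ray(p,(320,240)))
    for l,z in [("rack",18),("bottle_1_mid",20),("tray",2),("plate_grip",103),("vice",48),("tape",10),("parts_box",10)]:
        for d in eyes.find_in(p,l)[:5]: print(l,np.round(d["uv"]),round(d["conf"],2),np.round(at(p,d["uv"],z)))
E
```

```text
pics
{'t': 0.0, 'joints': array([ 1.12777839,  0.52202166, -0.03632166,  1.59999464,  0.02123487,
        1.02109356, -0.11281061]), 'joint_velocities': array([-0.00104504,  0.00018367,  0.00203601,  0.00090278,  0.00108655,
        0.00073135, -0.00171552]), 'joint_efforts': array([-2.14952292e-03, -9.27112770e+01,  1.97811820e+00, -3.69939387e+01,
        1.74485764e-02,  8.00317910e-03,  1.69636473e-05]), 'ee_pos': array([ 227.57343091, -581.95001361,  404.12571237]), 'tcp_rot': array([-3.14046684e+00,  1.12855047e-04,  3.72810425e-01]), 'contact_force': array([0.21060404, 0.64895663, 0.16156313]), 'torque': array([ 0.05337774, -0.0483259 , -0.00116102]), 'grasp_force': 0.0, 'gripper_width': 85.67967965210849}
scene (array([153.87078855, 790.40770749, 955.78587785]), array([ 0.3601178 , -0.64331573, -0.67562258]))
rack [294. 315.] 0.86 [578. 136.  18.]
bottle_1_mid [268. 295.] 0.62 [659. 119.  20.]
bottle_1_mid [404. 206.] 0.32 [ 528. -335.   20.]
tray [388. 231.] 0.87 [ 529. -240.    2.]
tray [247. 379.] 0.62 [577. 315.   2.]
plate_grip [248. 379.] 0.56 [531. 364. 103.]
vice [263. 404.] 0.81 [501. 366.  48.]
vice [294. 317.] 0.35 [563. 161.  48.]
tape [288. 234.] 0.91 [740. -86.  10.]
parts_box [320. 193.] 0.97 [ 754. -276.   10.]
top (array([ 370.79644631,   17.79984164, 1552.22676806]), array([ 0.15883051,  0.00686393, -0.9873819 ]))
rack [286. 248.] 0.82 [596. 118.  18.]
tray [428. 271.] 0.95 [ 538. -256.    2.]
plate_grip [190. 266.] 0.56 [539. 347. 103.]
vice [197. 279.] 0.84 [511. 341.  48.]
tape [373. 175.] 0.78 [ 796. -113.   10.]
parts_box [426. 190.] 0.82 [ 755. -254.   10.]
parts_box [286. 250.] 0.3 [592. 116.  10.]
```

Run:
```python
import cv2
a=cv2.imread("pics/scene1.png")[150:450,200:500]; cv2.imwrite("pics/scene1c.png",cv2.resize(a,(600,600),interpolation=2))
a=cv2.imread("pics/top1.png")[140:340,140:500]; cv2.imwrite("pics/top1c.png",cv2.resize(a,(800,444),interpolation=2))
```

```text
(no output)
```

View pics/scene1c.png

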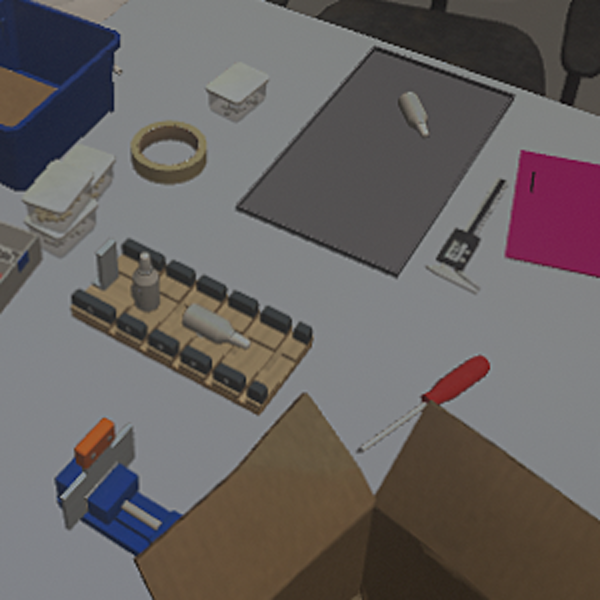

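View pics/top1c.png

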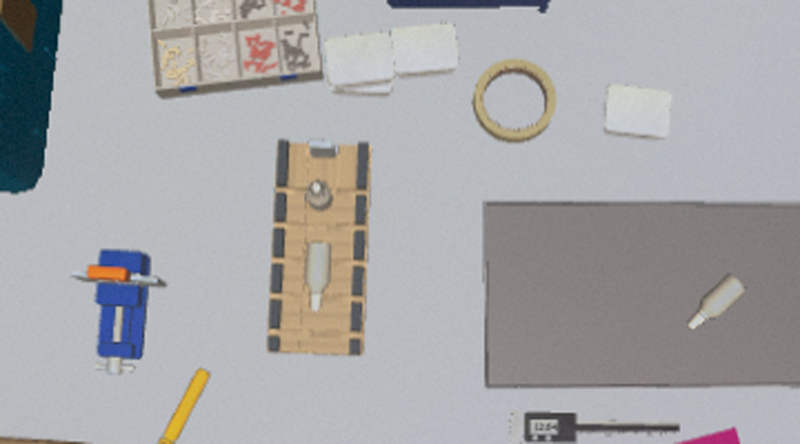

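The pictures show three bottles. One is standing in the lane at crop-top (318,195), one is lying in the lane with its foot near (318,243), and one is in the tray at (715,303). The plate is in the vice at (108,273). I'll work out coarse poses next.

Run:
```python
from h import *
p=eyes.grab_frame("top")
f=lambda c,r,z:np.round(at(p,(c/2.2222+140,r/2.2222+140),z),1)
for n,c,r,z in [("TL",278,141,36),("TR",369,143,36),("BL",268,352,36),("BR",363,353,36),("stop",322,155,73),("b1nozzle",318,185,93),("b1foot",320,203,20),("b2foot",319,243,27),("b2noz",315,308,24),("b3foot",738,281,16),("b3noz",691,326,12),("plateL",72,273,76),("plateR",164,285,76),("grip",108,273,116)]: print(n,f(c,r,z))
```

```text
TL [710.9 172.1  36. ]
TR [708.7  65.1  36. ]
BL [463.7 178.9  36. ]
BR [463.1  70.   36. ]
stop [686.3 117.5  73. ]
b1nozzle [647.6 120.2  93. ]
b1foot [639.9 122.6  20. ]
b2foot [591.3 122.7  27. ]
b2noz [515.7 126.5  24. ]
b3foot [ 548.8 -369.9   16. ]
b3noz [ 496.2 -313.1   12. ]
plateL [548.7 399.6  76. ]
plateR [535.7 293.7  76. ]
grip [544.1 348.9 116. ]
```

Call:
{"method": "servo_tool", "body": {
  "steps": [
    {"roll":7.6,"grip":0},
    {"roll":7.6,"grip":0},
    {"roll":7.6,"grip":0},
    {"dx":16,"dy":-36,"grip":0},
    {"dx":16,"dy":-36,"grip":0},
    {"dx":16,"dy":-36,"grip":0},
    {"dx":16,"dy":-36,"grip":0},
    {"dx":16,"dy":-36,"grip":0},
    {"dx":16,"dy":-36,"grip":0},
    {"dx":16,"dy":-36,"grip":0},
    {"dx":16,"dy":-36,"grip":0},
    {"dx":16,"dy":-36,"grip":0}
  ]
}}

```text
schema error: expected keys dx, dy, dz, roll, grip
```

Call:
{"method": "servo_tool", "body": {
  "steps": [
    {"dx":16,"dy":-36,"grip":0},
    {"dx":16,"dy":-36,"grip":0},
    {"dx":16,"dy":-36,"grip":0},
    {"dx":16,"dy":-36,"grip":0},
    {"dx":16,"dy":-36,"grip":0},
    {"dx":16,"dy":-36,"grip":0},
    {"dx":16,"dy":-36,"grip":0},
    {"dx":16,"dy":-36,"grip":0},
    {"dx":16,"dy":-36,"grip":0},
    {"dx":16,"dy":-36,"grip":0},
    {"dx":16,"dy":-36,"grip":0},
    {"grip":0}
  ]
}}

```text
schema error: expected keys dx, dy, dz, roll, grip
```

Run:
```python
from h import *
s=status.sense();print(s["ee_pos"],s["tcp_rot"],s["gripper_width"],s["contact_force"])
p=eyes.grab_frame("wrist"); save(p,"w1.png"); print(ray(p,(320,240)))
for l,z in [("bottle_1_mid",20),("rack",18)]:
    for d in eyes.outline_of(p,l)[:5]:
        m=d["region"].astype(np.uint8); print(l,np.round(d["uv"]),round(d["conf"],2),cv2.boundingRect(m),np.round(at(p,d["uv"],z)))
```

```text
[ 227.60671879 -582.08011658  404.684961  ] [-3.14157604e+00 -9.23027256e-06  3.72718764e-01] 85.25388682636675 [ 0.22675842  1.10036397 -0.002238  ]
(array([ 305.46974669, -549.85560299,  374.11877857]), array([-0.31832196, -0.12481688, -0.93984891]))
```

View pics/w1.png

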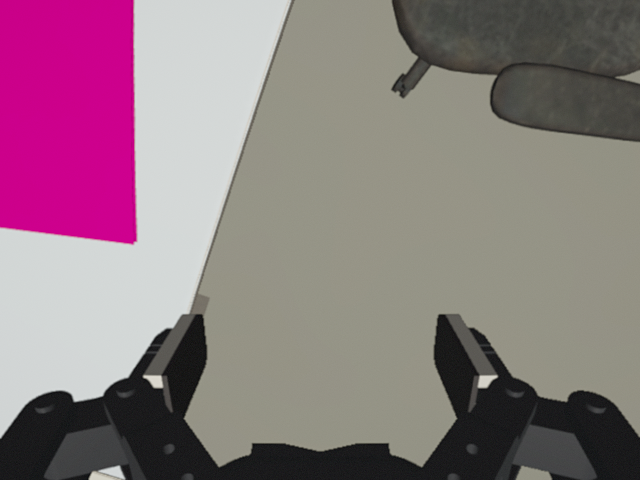

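All five keys are needed in every row. This frame shows only the table edge below the start pose. Repeating the move with full rows.

Call:
{"method": "servo_tool", "body": {
  "steps": [
    {"dx":0,"dy":0,"dz":0,"roll":7.6,"grip":0},
    {"dx":0,"dy":0,"dz":0,"roll":7.6,"grip":0},
    {"dx":0,"dy":0,"dz":0,"roll":7.6,"grip":0},
    {"dx":16,"dy":-36,"dz":0,"roll":0,"grip":0},
    {"dx":16,"dy":-36,"dz":0,"roll":0,"grip":0},
    {"dx":16,"dy":-36,"dz":0,"roll":0,"grip":0},
    {"dx":16,"dy":-36,"dz":0,"roll":0,"grip":0},
    {"dx":16,"dy":-36,"dz":0,"roll":0,"grip":0},
    {"dx":16,"dy":-36,"dz":0,"roll":0,"grip":0},
    {"dx":16,"dy":-36,"dz":0,"roll":0,"grip":0},
    {"dx":16,"dy":-36,"dz":0,"roll":0,"grip":0},
    {"dx":16,"dy":-36,"dz":0,"roll":0,"grip":0}
  ]
}}

```text
t: 2.2
ee_pos: [380.1, -260.3, 404.9]
tcp_rot: [3.141, -0.0, -0.025]
contact_force: [1.2, -0.9, 0.0]
gripper_width: 42.8
grasp_force: 0.0
```

Call:
{"method": "servo_tool", "body": {
  "steps": [
    {"dx":16,"dy":-36,"dz":0,"roll":0,"grip":0},
    {"dx":16,"dy":-36,"dz":0,"roll":0,"grip":0},
    {"dx":16,"dy":-36,"dz":0,"roll":0,"grip":0},
    {"dx":16,"dy":-36,"dz":0,"roll":0,"grip":0},
    {"dx":16,"dy":-36,"dz":0,"roll":0,"grip":0},
    {"dx":16,"dy":-36,"dz":0,"roll":0,"grip":0},
    {"dx":16,"dy":-36,"dz":0,"roll":0,"grip":0},
    {"dx":16,"dy":-36,"dz":0,"roll":0,"grip":0},
    {"dx":16,"dy":-36,"dz":0,"roll":0,"grip":0},
    {"dx":16,"dy":-36,"dz":0,"roll":0,"grip":0},
    {"dx":16,"dy":-36,"dz":0,"roll":0,"grip":0},
    {"dx":0,"dy":0,"dz":0,"roll":0,"grip":0}
  ]
}}

```text
t: 3.4
ee_pos: [566.4, 134.6, 404.4]
tcp_rot: [-3.139, -0.0, -0.02]
contact_force: [-1.7, -1.6, -0.6]
gripper_width: 42.9
grasp_force: 0.0
```

Run:
```python
from h import *
s=status.sense();print(s["ee_pos"],s["tcp_rot"],s["gripper_width"],s["contact_force"])
p=eyes.grab_frame("wrist"); save(p,"w2.png"); print(ray(p,(320,240)))
np.save("w2.npy",{k:p[k] for k in("mtx","dist_coeffs","rvec","tvec")},allow_pickle=True)
for l,z in [("bottle_1_mid",20),("rack",18)]:
    for d in eyes.outline_of(p,l)[:5]:
        m=d["region"].astype(np.uint8); print(l,np.round(d["uv"]),round(d["conf"],2),cv2.boundingRect(m),np.round(at(p,d["uv"],z)))
```

```text
[566.42085831 134.6414994  404.38856793] [-3.13913294e+00 -2.01316611e-04 -1.98400175e-02] 42.92292390581363 [-1.72133891 -1.58706855 -0.64726879]
(array([650.06046791, 134.56623273, 373.81566266]), array([-0.34148176,  0.00839578, -0.93997011]))
bottle_1_mid [334. 100.] 0.66 (316, 80, 39, 41) [646. 123.  20.]
rack [332. 142.] 0.84 (267, 10, 142, 291) [611. 125.  18.]
```

View pics/w2.png

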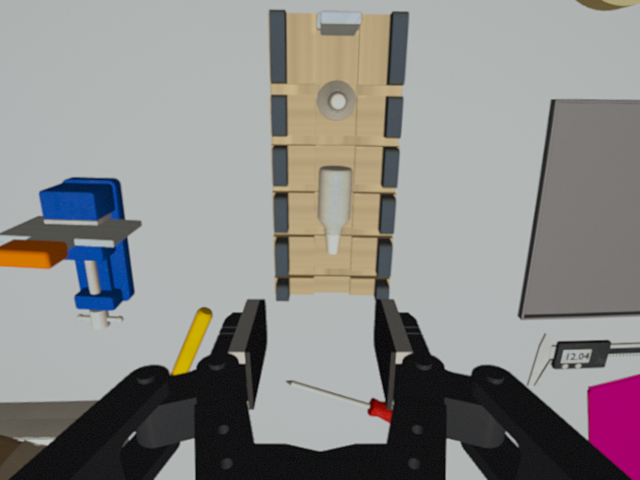

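The wrist view shows the whole rack. The slots cross the combs at rows of about 89, 141, 189, 234 and 276. Bottle 1 has its nozzle at (338,101), and bottle 2 runs from its foot at (336,167) to its nozzle at (333,253). Next I'll get slot positions from the comb gaps.

Run:
```python
from h import *
p=np.load("w2.npy",allow_pickle=True).item()
g=cv2.imread("pics/w2.png",0)
Y={}
R=[]
for side,(x0,x1) in {"L":((273,12),(278,298)),"R":((404,14),(386,298))}.items():
    prof=[];rows=np.arange(5,305)
    for r in rows:
        c=x0[0]+(x1[0]-x0[0])*(r-12)/286+(4 if side=="L" else -4)
        prof.append(g[r,int(round(c))-2:int(round(c))+3].mean())
    dark=np.array(prof)<85
    e=np.flatnonzero(np.diff(dark.astype(int)))
    er=rows[e]+.5
    out=[]
    for r in er:
        c=x0[0]+(x1[0]-x0[0])*(r-12)/286+(4 if side=="L" else -4)
        out.append(at(p,(c,r),36)[:2])
    print(side,er,np.round(out,1).tolist())
for n,u,z in [("comb outer TL",(270,12),36),("TR",(408,14),36),("BL",(276,300),36),("BR",(389,299),36),("stop top front",(319.5,27),73),("stop R",(360,25),73),("noz1",(338,101),93),("b1 body c",(337,100),55),("b2 foot c",(336,168),27),("b2 sh",(334,228),27),("b2 noz tip",(333,254),27)]: print(n,np.round(at(p,u,z),1))
```

```text
L [  9.5  82.5  94.5 135.5 144.5 184.5 191.5 231.5 234.5 299.5] [[712.1, 166.3], [659.7, 167.8], [650.6, 168.1], [618.7, 169.1], [611.4, 169.4], [578.0, 170.5], [571.9, 170.7], [535.9, 171.9], [533.2, 172.0], [468.8, 174.3]]
R [ 11.5  84.5  96.5 136.5 146.5 186.5 192.5 232.5 236.5] [[709.1, 73.7], [656.5, 75.6], [647.5, 75.9], [616.2, 76.8], [608.1, 77.1], [574.5, 78.1], [569.3, 78.2], [533.3, 79.2], [529.5, 79.3]]
comb outer TL [710.5 171.6  36. ]
TR [707.3  67.6  36. ]
BL [468.3 180.   36. ]
BR [467.3  74.2  36. ]
stop top front [693.8 134.6  73. ]
stop R [694.6 107.2  73. ]
noz1 [645.6 123.2  93. ]
b1 body c [645.8 122.5  55. ]
b2 foot c [589.5 122.6  27. ]
b2 sh [535.3 124.8  27. ]
b2 noz tip [510.1 126.   27. ]
```

Call:
{"method": "servo_tool", "body": {
  "steps": [
    {"dx":20,"dy":2.4,"dz":0,"roll":0.65,"grip":0},
    {"dx":20,"dy":2.4,"dz":10,"roll":0,"grip":0},
    {"dx":20,"dy":2.4,"dz":20,"roll":0,"grip":0},
    {"dx":19.7,"dy":2.4,"dz":20,"roll":0,"grip":0},
    {"dx":0,"dy":0,"dz":20,"roll":0,"grip":0},
    {"dx":0,"dy":0,"dz":10,"roll":0,"grip":0},
    {"dx":0,"dy":0,"dz":0,"roll":0,"grip":0},
    {"dx":0,"dy":0,"dz":0,"roll":0,"grip":0}
  ]
}}

```text
t: 4.35
ee_pos: [644.9, 117.1, 325.7]
tcp_rot: [-3.141, -0.001, -0.037]
contact_force: [-0.2, -0.1, 0.2]
gripper_width: 43.0
grasp_force: 0.0
```

```bash
cat > look.py <<'E'
from h import *
import sys
s=status.sense();print(np.round(s["ee_pos"],1),np.round(s["tcp_rot"],4),round(s["gripper_width"],1),np.round(s["contact_force"],1),round(s["t"],2))
p=eyes.grab_frame("wrist"); save(p,sys.argv[1])
np.save(sys.argv[1]+".npy",{k:p[k] for k in("mtx","dist_coeffs","rvec","tvec")},allow_pickle=True)
for d in eyes.outline_of(p,"bottle_1_mid")[:5]:
    m=d["region"].astype(np.uint8); print(np.round(d["uv"]),round(d["conf"],2),cv2.boundingRect(m))
E
python3 look.py w3.png
```

```text
[644.9 117.1 325.7] [-3.1415e+00 -8.0000e-04 -3.6900e-02] 43.0 [-0.2 -0.1  0.2] 4.35
[311. 228.] 0.79 (287, 197, 49, 67)
```

View pics/w3.png

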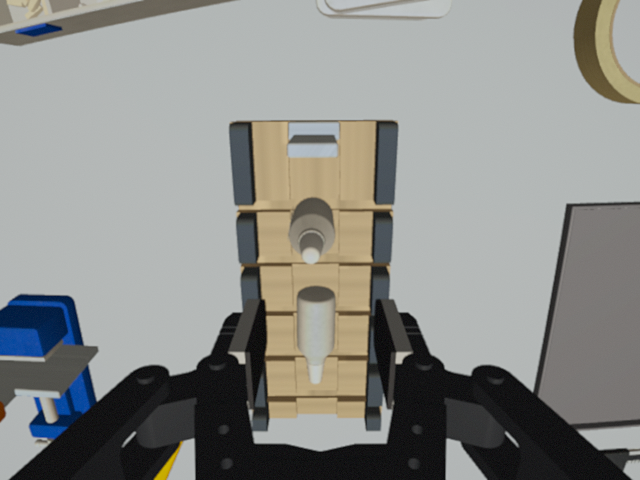

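The view is now closer: bottle 1's nozzle tip is at (311,256), bottle 2 runs from (317,288) to (316,381), and slot 1 is at row 208. I'll refine using both views.

Run:
```python
from h import *
p=np.load("w3.png.npy",allow_pickle=True).item()
print(ray(p,(320,240)))
for n,u,z in [("noz1",(311,257),93),("stop inner top",(313,142),73),("stop inner bot",(313,156),18),("TL",(231,122),36),("TR",(397,122),36),("BL",(254,430),36),("BR",(381,430),36),("slot1 L",(243,208),36),("slot1 R",(386,208),36),("slot1 lane",(313,207),13),("slot2L",(247,264),36),("slot2R",(382,264),36),("b2foot",(317,292),30),("b2noz",(316,382),27),("b2sh",(316,357),27)]: print(n,np.round(at(p,u,z),1))
```

```text
(array([728.52382099, 115.46883324, 295.18412805]), array([-0.34082104,  0.01199138, -0.9401709 ]))
noz1 [645.7 123.2  93. ]
stop inner top [704.3 120.   73. ]
stop inner bot [688.9 121.5  18. ]
TL [714.5 171.2  36. ]
TR [710.7  68.1  36. ]
BL [469.5 179.4  36. ]
BR [465.7  74.5  36. ]
slot1 L [659. 169.  36.]
slot1 R [655.5  74.2  36. ]
slot1 lane [651.7 123.2  13. ]
slot2L [618.7 170.2  36. ]
slot2R [615.2  76.4  36. ]
b2foot [592.2 122.5  30. ]
b2noz [509.5 126.6  27. ]
b2sh [533.6 125.6  27. ]
```

Call:
{"method": "servo_tool", "body": {
  "steps": [
    {"dx":0.7,"dy":-5.7,"dz":0,"roll":-0.3,"grip":0},
    {"dx":0,"dy":0,"dz":20,"roll":0,"grip":0},
    {"dx":0,"dy":0,"dz":20,"roll":0,"grip":0},
    {"dx":0,"dy":0,"dz":20,"roll":0,"grip":0},
    {"dx":0,"dy":0,"dz":20,"roll":0,"grip":0},
    {"dx":0,"dy":0,"dz":20,"roll":0,"grip":0},
    {"dx":0,"dy":0,"dz":12,"roll":0,"grip":0},
    {"dx":0,"dy":0,"dz":0,"roll":0,"grip":0},
    {"dx":0,"dy":0,"dz":0,"roll":0,"grip":-0.5},
    {"dx":0,"dy":0,"dz":0,"roll":0,"grip":-0.5},
    {"dx":0,"dy":0,"dz":0,"roll":0,"grip":-0.5},
    {"dx":0,"dy":0,"dz":0,"roll":0,"grip":-0.5}
  ]
}}

```text
t: 5.65
ee_pos: [646.2, 123.1, 213.6]
tcp_rot: [-3.141, -0.001, -0.031]
contact_force: [-1.6, 0.1, 5.6]
gripper_width: 27.5
grasp_force: 59.3
```

Call:
{"method": "servo_tool", "body": {
  "steps": [
    {"dx":0,"dy":0,"dz":-4,"roll":0,"grip":-0.6},
    {"dx":5,"dy":0,"dz":0,"roll":0,"grip":-0.6},
    {"dx":6,"dy":0,"dz":0,"roll":0,"grip":-0.6},
    {"dx":6,"dy":0,"dz":0,"roll":0,"grip":-0.6},
    {"dx":6,"dy":0,"dz":0,"roll":0,"grip":-0.6},
    {"dx":6,"dy":0,"dz":0,"roll":0,"grip":-0.6},
    {"dx":0,"dy":0,"dz":0,"roll":0,"grip":-0.6},
    {"dx":0,"dy":0,"dz":0,"roll":0,"grip":-0.6}
  ]
}}

```text
t: 6.45
ee_pos: [674.8, 122.2, 216.5]
tcp_rot: [-3.142, 0.0, -0.031]
contact_force: [-0.7, -0.1, -0.4]
gripper_width: 27.2
grasp_force: 59.0
```

Call:
{"method": "servo_tool", "body": {
  "steps": [
    {"dx":1,"dy":0,"dz":0,"roll":0,"grip":-0.6},
    {"dx":1,"dy":0,"dz":0,"roll":0,"grip":-0.6},
    {"dx":1,"dy":0,"dz":0,"roll":0,"grip":-0.6},
    {"dx":0,"dy":0,"dz":0,"roll":0,"grip":-0.6}
  ]
}}

```text
t: 6.85
ee_pos: [678.0, 122.0, 216.8]
tcp_rot: [-3.142, -0.0, -0.031]
contact_force: [-0.0, 0.1, -0.3]
gripper_width: 27.6
grasp_force: 44.0
```

Call:
{"method": "servo_tool", "body": {
  "steps": [
    {"dx":1,"dy":0,"dz":0,"roll":0,"grip":-0.6},
    {"dx":1,"dy":0,"dz":0,"roll":0,"grip":-0.6},
    {"dx":0,"dy":0,"dz":0,"roll":0,"grip":-0.6}
  ]
}}

```text
t: 7.15
ee_pos: [680.0, 122.0, 216.7]
tcp_rot: [-3.142, -0.0, -0.031]
contact_force: [-0.2, -0.4, -0.2]
gripper_width: 27.7
grasp_force: 59.1
```

Call:
{"method": "servo_tool", "body": {
  "steps": [
    {"dx":1,"dy":0,"dz":0,"roll":0,"grip":-0.6},
    {"dx":1,"dy":0,"dz":0,"roll":0,"grip":-0.6},
    {"dx":0,"dy":0,"dz":0,"roll":0,"grip":-0.6}
  ]
}}

```text
t: 7.45
ee_pos: [681.9, 121.9, 216.6]
tcp_rot: [-3.142, 0.0, -0.031]
contact_force: [1.4, 0.2, 0.8]
gripper_width: 27.6
grasp_force: 59.2
```

Call:
{"method": "servo_tool", "body": {
  "steps": [
    {"dx":1,"dy":0,"dz":0,"roll":0,"grip":-0.6},
    {"dx":1,"dy":0,"dz":0,"roll":0,"grip":-0.6},
    {"dx":0,"dy":0,"dz":0,"roll":0,"grip":-0.6}
  ]
}}

```text
t: 7.75
ee_pos: [682.7, 122.0, 216.5]
tcp_rot: [3.141, 0.004, -0.031]
contact_force: [-13.7, -0.1, 9.2]
gripper_width: 27.8
grasp_force: 60.5
```

```bash
python3 look.py w4.png
```

```text
[682.7 122.  216.5] [ 3.1409  0.0039 -0.0311] 27.8 [-13.7  -0.1   9.2] 7.75
[320. 355.] 0.78 (282, 323, 77, 96)
```

View pics/w4.png

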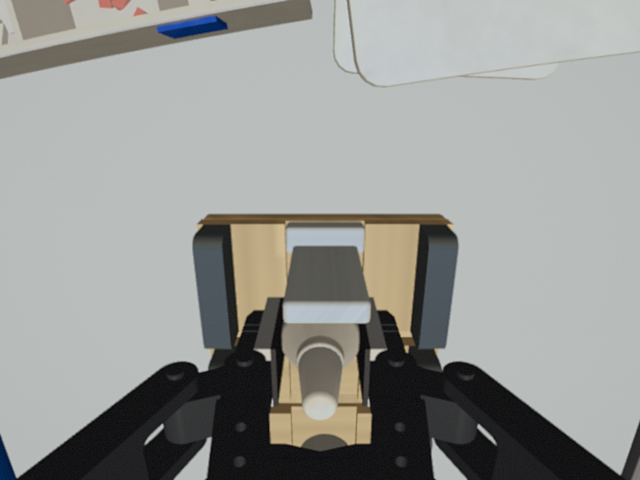

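Contact with the end stop came at about 682.5, so the stop face is at x≈697. The picture shows the bottle upright against the tab at (320,355). I'll back off a few mm and set it down.

Call:
{"method": "servo_tool", "body": {
  "steps": [
    {"dx":-4,"dy":0,"dz":0,"roll":0,"grip":-0.6},
    {"dx":-3,"dy":0,"dz":0,"roll":0,"grip":-0.6},
    {"dx":0,"dy":0,"dz":2,"roll":0,"grip":-0.6},
    {"dx":0,"dy":0,"dz":1.5,"roll":0,"grip":-0.6},
    {"dx":0,"dy":0,"dz":0,"roll":0,"grip":-0.6},
    {"dx":0,"dy":0,"dz":0,"roll":0,"grip":-0.2},
    {"dx":0,"dy":0,"dz":0,"roll":0,"grip":0},
    {"dx":0,"dy":0,"dz":0,"roll":0,"grip":0},
    {"dx":0,"dy":0,"dz":0,"roll":0,"grip":0}
  ]
}}

```text
t: 8.75
ee_pos: [676.9, 122.1, 213.1]
tcp_rot: [-3.142, 0.0, -0.031]
contact_force: [0.4, 0.0, -0.2]
gripper_width: 42.8
grasp_force: 0.0
```

Call:
{"method": "servo_tool", "body": {
  "steps": [
    {"dx":0,"dy":0,"dz":-20,"roll":0,"grip":0},
    {"dx":0,"dy":0,"dz":-30,"roll":0,"grip":0},
    {"dx":-30,"dy":0,"dz":-30,"roll":0,"grip":0},
    {"dx":-30,"dy":0,"dz":-30,"roll":0,"grip":0},
    {"dx":-30,"dy":0,"dz":0,"roll":0,"grip":0},
    {"dx":-30,"dy":0,"dz":0,"roll":0,"grip":0},
    {"dx":0,"dy":0,"dz":0,"roll":0,"grip":0},
    {"dx":0,"dy":0,"dz":0,"roll":0,"grip":0}
  ]
}}

```text
t: 9.55
ee_pos: [557.0, 125.9, 323.7]
tcp_rot: [-3.141, -0.001, -0.031]
contact_force: [1.3, -0.3, -0.2]
gripper_width: 42.8
grasp_force: 0.0
```

```bash
python3 look.py w5.png
```

```text
[557.  125.9 323.7] [-3.1414e+00 -8.0000e-04 -3.1000e-02] 42.8 [ 1.3 -0.3 -0.2] 9.55
[323.  28.] 0.84 (293, 0, 56, 59)
[325. 147.] 0.26 (230, 0, 187, 336)
```

View pics/w5.png

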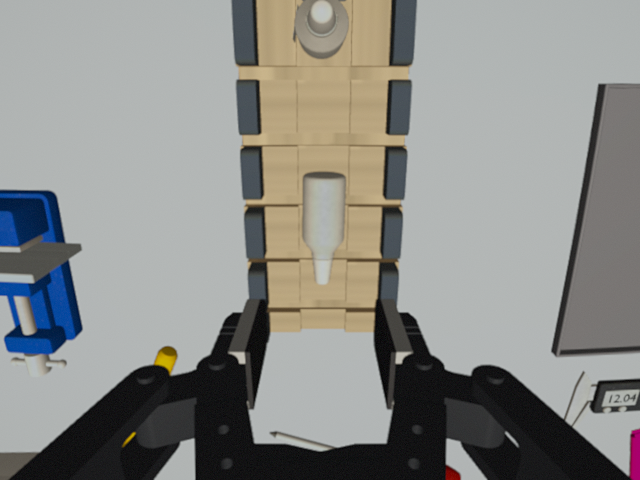

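Bottle 1 stands in place 1, at (322,25). Bottle 2 lies with its foot at row 177 and nozzle at row 283. I'll grasp bottle 2 near its shoulder, about 48 mm from the foot.

Call:
{"method": "servo_tool", "body": {
  "steps": [
    {"dx":-14,"dy":1.5,"dz":20,"roll":0,"grip":0},
    {"dx":0,"dy":0,"dz":30,"roll":0,"grip":0},
    {"dx":0,"dy":0,"dz":30,"roll":0,"grip":0},
    {"dx":0,"dy":0,"dz":25,"roll":0,"grip":0},
    {"dx":0,"dy":0,"dz":15,"roll":0,"grip":0},
    {"dx":0,"dy":0,"dz":11,"roll":0,"grip":0},
    {"dx":0,"dy":0,"dz":0,"roll":0,"grip":0},
    {"dx":0,"dy":0,"dz":0,"roll":0,"grip":-0.6},
    {"dx":0,"dy":0,"dz":0,"roll":0,"grip":-0.6},
    {"dx":0,"dy":0,"dz":0,"roll":0,"grip":-0.6},
    {"dx":0,"dy":0,"dz":0,"roll":0,"grip":-0.6},
    {"dx":0,"dy":0,"dz":0,"roll":0,"grip":-0.6}
  ]
}}

```text
t: 10.85
ee_pos: [543.2, 124.8, 193.1]
tcp_rot: [-3.141, -0.001, -0.031]
contact_force: [-0.1, 0.3, 8.1]
gripper_width: 27.4
grasp_force: 59.4
```

Call:
{"method": "servo_tool", "body": {
  "steps": [
    {"dx":0,"dy":0,"dz":-8,"roll":0,"grip":-0.6},
    {"dx":0,"dy":0,"dz":-10,"roll":0,"grip":-0.6},
    {"dx":0,"dy":0,"dz":-10,"roll":0,"grip":-0.6},
    {"dx":0,"dy":0,"dz":-10,"roll":0,"grip":-0.6},
    {"dx":0,"dy":0,"dz":-10,"roll":0,"grip":-0.6},
    {"dx":0,"dy":0,"dz":-10,"roll":0,"grip":-0.6},
    {"dx":0,"dy":0,"dz":0,"roll":0,"grip":-0.6},
    {"dx":0,"dy":0,"dz":0,"roll":0,"grip":-0.6}
  ]
}}

```text
t: 11.65
ee_pos: [542.9, 124.7, 250.3]
tcp_rot: [-3.141, -0.0, -0.031]
contact_force: [-0.6, -0.3, -0.5]
gripper_width: 27.0
grasp_force: 59.1
```

```bash
python3 look.py w6.png
```

```text
[542.9 124.7 250.3] [-3.1415e+00 -3.0000e-04 -3.1400e-02] 27.0 [-0.6 -0.3 -0.5] 11.65
[317.   5.] 0.97 (295, 0, 46, 12)
```

View pics/w6.png

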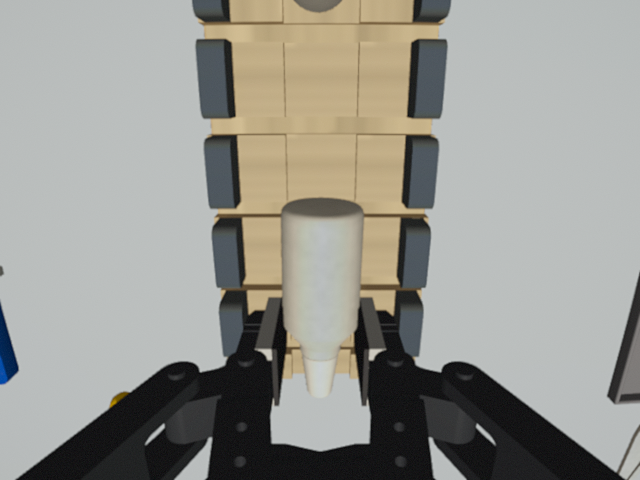

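Bottle 2 is held horizontally and doesn't swing; its foot is at (322,205). I'll set it back on the lane floor and test whether a lighter grip is possible, so it can pivot.

Call:
{"method": "servo_tool", "body": {
  "steps": [
    {"dx":0,"dy":0,"dz":20,"roll":0,"grip":-0.6},
    {"dx":0,"dy":0,"dz":20,"roll":0,"grip":-0.6},
    {"dx":0,"dy":0,"dz":16,"roll":0,"grip":-0.6},
    {"dx":0,"dy":0,"dz":0,"roll":0,"grip":-0.6},
    {"dx":0,"dy":0,"dz":0,"roll":0,"grip":-0.36},
    {"dx":0,"dy":0,"dz":0,"roll":0,"grip":-0.36},
    {"dx":0,"dy":0,"dz":0,"roll":0,"grip":-0.36}
  ]
}}

```text
t: 12.45
ee_pos: [542.9, 124.8, 194.3]
tcp_rot: [-3.142, -0.0, -0.031]
contact_force: [-0.3, 0.5, -1.3]
gripper_width: 27.7
grasp_force: 41.0
```

Call:
{"method": "servo_tool", "body": {
  "steps": [
    {"dx":0,"dy":0,"dz":0,"roll":0,"grip":-0.34},
    {"dx":0,"dy":0,"dz":0,"roll":0,"grip":-0.34},
    {"dx":0,"dy":0,"dz":0,"roll":0,"grip":-0.34}
  ]
}}

```text
t: 12.75
ee_pos: [542.9, 124.7, 194.3]
tcp_rot: [-3.142, -0.0, -0.031]
contact_force: [-0.0, -1.1, -1.1]
gripper_width: 28.2
grasp_force: 17.7
```

Call:
{"method": "servo_tool", "body": {
  "steps": [
    {"dx":0,"dy":0,"dz":0,"roll":0,"grip":-0.33},
    {"dx":0,"dy":0,"dz":0,"roll":0,"grip":-0.33},
    {"dx":0,"dy":0,"dz":0,"roll":0,"grip":-0.33}
  ]
}}

```text
t: 13.05
ee_pos: [542.9, 124.8, 194.2]
tcp_rot: [-3.142, 0.0, -0.031]
contact_force: [-0.0, -0.5, -0.6]
gripper_width: 28.8
grasp_force: 7.3
```

The grip force can be graded by the commanded opening: 41, 18 and 7 N so far. I'll try a feather grip and let the foot stay down while lifting.

Call:
{"method": "servo_tool", "body": {
  "steps": [
    {"dx":0,"dy":0,"dz":0,"roll":0,"grip":-0.326},
    {"dx":0,"dy":0,"dz":0,"roll":0,"grip":-0.326},
    {"dx":0,"dy":0,"dz":-4,"roll":0,"grip":-0.326},
    {"dx":1,"dy":0,"dz":-4,"roll":0,"grip":-0.326},
    {"dx":1,"dy":0,"dz":-4,"roll":0,"grip":-0.326},
    {"dx":1,"dy":0,"dz":-4,"roll":0,"grip":-0.326},
    {"dx":1,"dy":0,"dz":-4,"roll":0,"grip":-0.326},
    {"dx":0,"dy":0,"dz":0,"roll":0,"grip":-0.326}
  ]
}}

```text
t: 13.85
ee_pos: [547.2, 124.6, 214.8]
tcp_rot: [-3.141, -0.001, -0.031]
contact_force: [-0.1, -0.3, -0.8]
gripper_width: 28.8
grasp_force: 3.6
```

```bash
cat > ax.py <<'E'
from h import *
import sys
p=eyes.grab_frame(sys.argv[1]); save(p,sys.argv[2])
for d in eyes.outline_of(p,"bottle_1_mid")[:4]:
    m=d["region"].astype(np.uint8); ys,xs=np.nonzero(m)
    c=np.c_[xs,ys].astype(float); w,v=np.linalg.eigh(np.cov(c.T)); a=v[:,1]
    print(np.round(d["uv"]),round(d["conf"],2),cv2.boundingRect(m),"axis deg",round(np.degrees(np.arctan2(a[1],a[0])),1),"len",np.round(np.sqrt(w),1))
s=status.sense();print(s["gripper_width"],s["grasp_force"],s["ee_pos"])
E
python3 ax.py wrist w7.png
```

```text
[317.   3.] 0.74 (297, 0, 41, 8) axis deg -179.6 len [2.  9.8]
28.73349021312265 3.618301637470722 [546.88697878 124.60290923 214.28460931]
```

View pics/w7.png

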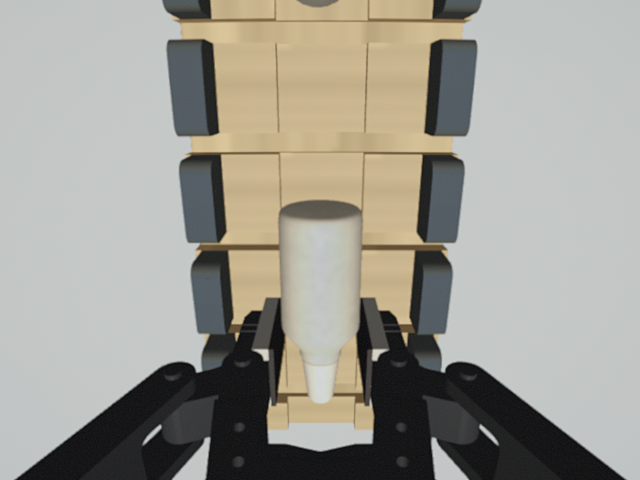

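It is still level at 3.6 N (foot at (320,207)). I'll loosen the grip a little further while it is this low.

Call:
{"method": "servo_tool", "body": {
  "steps": [
    {"dx":0,"dy":0,"dz":0,"roll":0,"grip":-0.324},
    {"dx":0,"dy":0,"dz":0,"roll":0,"grip":-0.324},
    {"dx":0,"dy":0,"dz":0,"roll":0,"grip":-0.324}
  ]
}}

```text
t: 14.25
ee_pos: [546.8, 124.6, 214.1]
tcp_rot: [3.142, 0.0, -0.031]
contact_force: [-0.2, 0.0, -1.1]
gripper_width: 28.9
grasp_force: 2.0
```

```bash
cat > ft.py <<'E'
# foot top edge row in the wrist picture along the column of the tool centre
from h import *
import sys
p=eyes.grab_frame("wrist"); save(p,sys.argv[1]); im=p["img"].astype(int)
sat=im.max(2)-im.min(2); c=np.median(sat[:,310:332],axis=1)
rows=np.flatnonzero(c<22); rows=rows[(rows>20)]
runs=np.split(rows,np.flatnonzero(np.diff(rows)>1)+1); print([(r[0],r[-1]) for r in runs if len(r)>5])
s=status.sense();print(round(s["gripper_width"],2),round(s["grasp_force"],1),np.round(s["ee_pos"],1))
E
python3 ft.py w8.png
```

```text
[(np.int64(201), np.int64(219)), (np.int64(222), np.int64(401)), (np.int64(423), np.int64(479))]
28.77 2.0 [546.8 124.6 214.1]
```

Call:
{"method": "servo_tool", "body": {
  "steps": [
    {"dx":0,"dy":0,"dz":0,"roll":0,"grip":-0.322},
    {"dx":0,"dy":0,"dz":0,"roll":0,"grip":-0.322},
    {"dx":0,"dy":0,"dz":0,"roll":0,"grip":-0.322}
  ]
}}

```text
t: 14.6
ee_pos: [546.8, 124.6, 214.2]
tcp_rot: [-3.142, 0.0, -0.031]
contact_force: [-0.1, 0.4, -0.1]
gripper_width: 28.9
grasp_force: 0.6
```

```bash
python3 ft.py w9.png
```

```text
[(np.int64(249), np.int64(360)), (np.int64(362), np.int64(414)), (np.int64(423), np.int64(479))]
29.22 0.6 [546.9 124.6 214.2]
```

With about 0.6 N the bottle pivots and its foot has dropped to the floor (row 201 → 249). I'll continue the arc around the foot's edge with this light grip.

Call:
{"method": "servo_tool", "body": {
  "steps": [
    {"dx":3.7,"dy":0,"dz":-3,"roll":0,"grip":-0.322},
    {"dx":3.7,"dy":0,"dz":-3,"roll":0,"grip":-0.322},
    {"dx":3.7,"dy":0,"dz":-2.7,"roll":0,"grip":-0.322},
    {"dx":4,"dy":0,"dz":-2,"roll":0,"grip":-0.322},
    {"dx":4,"dy":0,"dz":-1.7,"roll":0,"grip":-0.322},
    {"dx":4,"dy":0,"dz":-1.3,"roll":0,"grip":-0.322},
    {"dx":0,"dy":0,"dz":0,"roll":0,"grip":-0.322},
    {"dx":0,"dy":0,"dz":0,"roll":0,"grip":-0.322}
  ]
}}

```text
t: 15.45
ee_pos: [569.9, 123.9, 227.8]
tcp_rot: [-3.142, 0.0, -0.031]
contact_force: [-0.1, 0.4, 0.0]
gripper_width: 29.3
grasp_force: 0.5
```

```bash
python3 ft.py w10.png
```

```text
[(np.int64(21), np.int64(39)), (np.int64(65), np.int64(70)), (np.int64(217), np.int64(283)), (np.int64(305), np.int64(331)), (np.int64(342), np.int64(388)), (np.int64(399), np.int64(411)), (np.int64(436), np.int64(479))]
28.67 0.5 [569.8 123.9 227.8]
```

View pics/w10.png

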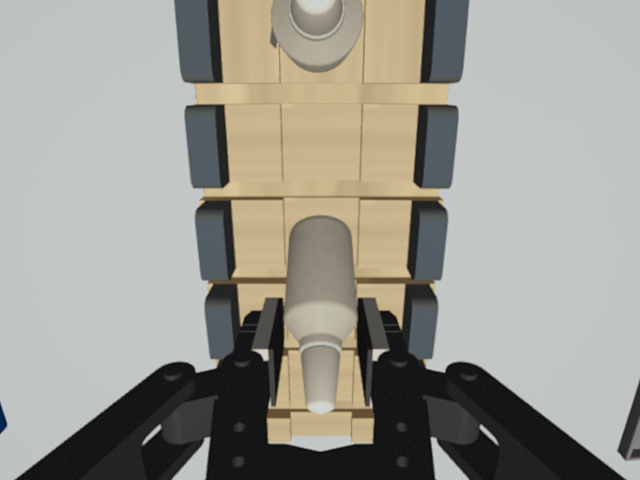

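The bottle is tilting up: its foot is at (320,220) and its nozzle at (320,407). I'll finish the arc.

Call:
{"method": "servo_tool", "body": {
  "steps": [
    {"dx":4,"dy":0,"dz":-1,"roll":0,"grip":-0.322},
    {"dx":4,"dy":0,"dz":-0.5,"roll":0,"grip":-0.322},
    {"dx":4,"dy":0,"dz":0,"roll":0,"grip":-0.322},
    {"dx":4,"dy":0,"dz":0,"roll":0,"grip":-0.322},
    {"dx":4,"dy":0,"dz":0.5,"roll":0,"grip":-0.322},
    {"dx":4,"dy":0,"dz":0.6,"roll":0,"grip":-0.322},
    {"dx":3,"dy":0,"dz":0.4,"roll":0,"grip":-0.322},
    {"dx":0,"dy":0,"dz":0,"roll":0,"grip":-0.322},
    {"dx":0,"dy":0,"dz":0,"roll":0,"grip":-0.322}
  ]
}}

```text
t: 16.4
ee_pos: [596.9, 123.1, 227.8]
tcp_rot: [3.142, 0.0, -0.031]
contact_force: [-0.4, -0.1, -0.2]
gripper_width: 29.2
grasp_force: 0.4
```

```bash
cat > mk.py <<'E'
# mask boxes of bottles in a camera, plus a tight crop saved
from h import *
import sys
p=eyes.grab_frame(sys.argv[1]); save(p,sys.argv[2])
np.save("pics/last.npy",{k:p[k] for k in("mtx","dist_coeffs","rvec","tvec")},allow_pickle=True)
for d in eyes.outline_of(p,"bottle_1_mid")[:5]:
    m=d["region"].astype(np.uint8); ys,xs=np.nonzero(m)
    top=xs[ys<ys.min()+3].mean(),ys.min(); bot=xs[ys>ys.max()-3].mean(),ys.max()
    print(np.round(d["uv"]),round(d["conf"],2),cv2.boundingRect(m),"top",np.round(top),"bot",np.round(bot))
s=status.sense();print(round(s["gripper_width"],2),round(s["grasp_force"],1),np.round(s["ee_pos"],1),round(s["t"],1))
X=s["ee_pos"][:2]; print("upright here: foot,nozzle px",proj(p,[[*X,13],[*X,93]]).round().tolist())
E
python3 mk.py wrist w11.png; python3 mk.py scene s11.png
```

```text
[316. 106.] 0.8 (273, 60, 88, 91) top [321.  60.] bot [317. 150.]
28.69 0.4 [596.8 123.1 227.9] 16.5
upright here: foot,nozzle px [[323.0, 271.0], [324.0, 378.0]]
[258. 287.] 0.73 (254, 271, 15, 30) top [260. 271.] bot [262. 300.]
[305. 319.] 0.49 (235, 270, 121, 87) top [260. 270.] bot [328. 356.]
28.62 0.4 [596.8 123.1 227.9] 16.6
upright here: foot,nozzle px [[291.0, 309.0], [290.0, 285.0]]
```

Run:
```python
import cv2,numpy as np
a=cv2.imread("pics/w11.png")[180:440,200:440]
b=cv2.imread("pics/s11.png")[245:365,210:340]
a=cv2.resize(a,(480,520));b=cv2.resize(b,(320,295),interpolation=2)
o=np.zeros((520,800,3),np.uint8);o[:,:480]=a;o[:295,480:]=b
cv2.imwrite("pics/c11.png",o)
```

```text
(no output)
```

View pics/c11.png

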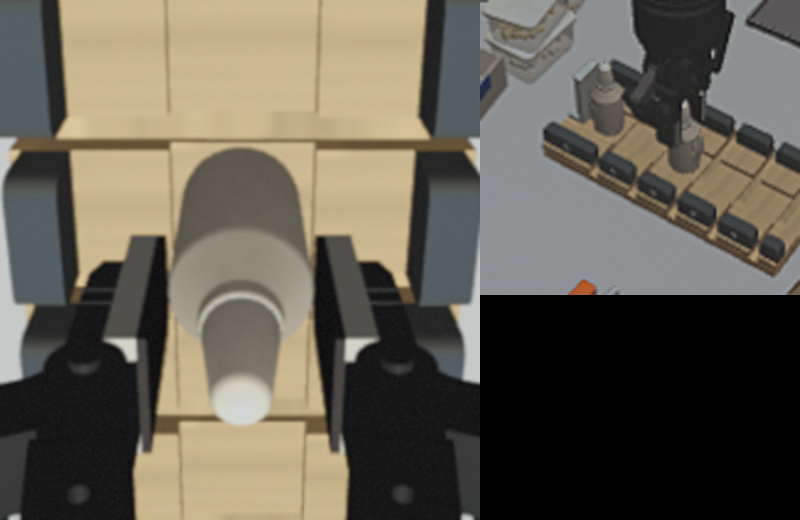

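Bottle 2 now looks upright in the grip (nozzle at about (320,380), against a predicted (324,378)). I'll loosen so it settles, regrip firmly, and carry it to place 2.

Call:
{"method": "servo_tool", "body": {
  "steps": [
    {"dx":0,"dy":0,"dz":0,"roll":0,"grip":-0.28},
    {"dx":0,"dy":0,"dz":0,"roll":0,"grip":-0.28},
    {"dx":0,"dy":0,"dz":2,"roll":0,"grip":-0.28},
    {"dx":0,"dy":0,"dz":0,"roll":0,"grip":-0.28},
    {"dx":0,"dy":0,"dz":0,"roll":0,"grip":-0.6},
    {"dx":0,"dy":0,"dz":0,"roll":0,"grip":-0.6},
    {"dx":0,"dy":0,"dz":0,"roll":0,"grip":-0.6},
    {"dx":0,"dy":0,"dz":-4,"roll":0,"grip":-0.6},
    {"dx":8,"dy":0,"dz":0,"roll":0,"grip":-0.6},
    {"dx":10,"dy":0,"dz":0,"roll":0,"grip":-0.6},
    {"dx":10,"dy":0,"dz":0,"roll":0,"grip":-0.6},
    {"dx":9,"dy":0,"dz":0,"roll":0,"grip":-0.6}
  ]
}}

```text
t: 17.8
ee_pos: [635.0, 121.8, 229.8]
tcp_rot: [-3.142, -0.0, -0.032]
contact_force: [0.3, -1.5, -0.8]
gripper_width: 26.5
grasp_force: 59.0
```

Call:
{"method": "servo_tool", "body": {
  "steps": [
    {"dx":0,"dy":0,"dz":0,"roll":0,"grip":-0.6},
    {"dx":0,"dy":0,"dz":0,"roll":0,"grip":-0.6},
    {"dx":0,"dy":0,"dz":2,"roll":0,"grip":-0.6},
    {"dx":0,"dy":0,"dz":2,"roll":0,"grip":-0.6},
    {"dx":0,"dy":0,"dz":0,"roll":0,"grip":-0.6}
  ]
}}

```text
t: 18.3
ee_pos: [633.8, 122.0, 226.0]
tcp_rot: [3.142, -0.0, -0.031]
contact_force: [-1.5, -0.2, 3.3]
gripper_width: 26.7
grasp_force: 59.3
```

Call:
{"method": "servo_tool", "body": {
  "steps": [
    {"dx":0,"dy":0,"dz":0,"roll":0,"grip":-0.28},
    {"dx":0,"dy":0,"dz":0,"roll":0,"grip":-0.1},
    {"dx":0,"dy":0,"dz":0,"roll":0,"grip":0},
    {"dx":0,"dy":0,"dz":0,"roll":0,"grip":0},
    {"dx":0,"dy":0,"dz":-20,"roll":0,"grip":0},
    {"dx":0,"dy":0,"dz":-30,"roll":0,"grip":0},
    {"dx":0,"dy":0,"dz":-30,"roll":0,"grip":0},
    {"dx":-20,"dy":0,"dz":-30,"roll":0,"grip":0},
    {"dx":-20,"dy":0,"dz":0,"roll":0,"grip":0},
    {"dx":-20,"dy":0,"dz":0,"roll":0,"grip":0},
    {"dx":0,"dy":0,"dz":0,"roll":0,"grip":0}
  ]
}}

```text
t: 19.4
ee_pos: [572.3, 124.0, 336.4]
tcp_rot: [3.141, 0.0, -0.03]
contact_force: [0.5, 0.2, -0.6]
gripper_width: 42.6
grasp_force: 0.0
```

```bash
python3 mk.py wrist w12.png
python3 - <<'E'
from h import *
p=np.load("pics/last.npy",allow_pickle=True).item()
for x,y in [(677,120.6),(634,121.9)]: print(proj(p,[[x,y,13],[x,y,93]]).round())
E
```

```text
[317.  58.] 0.8 (292, 29, 52, 56) top [319.  29.] bot [319.  84.]
42.7 0.0 [574.2 123.8 336.2] 19.5
upright here: foot,nozzle px [[322.0, 209.0], [323.0, 247.0]]
[[322.  61.]
 [323.  48.]]
[[322. 127.]
 [323. 138.]]
```

Call:
{"method": "servo_tool", "body": {
  "steps": [
    {"dx":-4,"dy":38,"dz":0,"roll":0,"grip":0},
    {"dx":-4,"dy":38,"dz":0,"roll":0,"grip":0},
    {"dx":-4,"dy":38,"dz":0,"roll":0,"grip":0},
    {"dx":-4,"dy":38,"dz":0,"roll":0,"grip":0},
    {"dx":-4,"dy":38,"dz":0,"roll":0,"grip":0},
    {"dx":-4,"dy":38,"dz":0,"roll":0,"grip":0},
    {"dx":-4,"dy":38,"dz":0,"roll":0,"grip":0},
    {"dx":-4,"dy":38,"dz":0,"roll":0,"grip":0},
    {"dx":-4,"dy":38,"dz":0,"roll":0,"grip":0},
    {"dx":-4,"dy":38,"dz":0,"roll":0,"grip":0},
    {"dx":-4,"dy":38,"dz":0,"roll":0,"grip":0},
    {"dx":-4,"dy":38,"dz":0,"roll":0,"grip":0}
  ]
}}

```text
t: 20.7
ee_pos: [511.7, -332.7, 335.7]
tcp_rot: [3.141, -0.0, -0.032]
contact_force: [0.1, 0.9, -0.4]
gripper_width: 42.4
grasp_force: 0.0
```

Call:
{"method": "servo_tool", "body": {
  "steps": [
    {"dx":0,"dy":0,"dz":0,"roll":7.5,"grip":0},
    {"dx":0,"dy":0,"dz":0,"roll":7.5,"grip":0},
    {"dx":0,"dy":0,"dz":0,"roll":7.5,"grip":0},
    {"dx":0,"dy":0,"dz":0,"roll":7.5,"grip":0},
    {"dx":0,"dy":0,"dz":0,"roll":7.5,"grip":0},
    {"dx":0,"dy":0,"dz":0,"roll":7.5,"grip":0},
    {"dx":0,"dy":0,"dz":0,"roll":0,"grip":0},
    {"dx":0,"dy":0,"dz":0,"roll":0,"grip":0}
  ]
}}

```text
t: 21.5
ee_pos: [512.1, -330.6, 335.7]
tcp_rot: [3.141, 0.0, -0.812]
contact_force: [0.5, 0.3, -0.1]
gripper_width: 42.5
grasp_force: 0.0
```

```bash
cat > lie.py <<'E'
# axis of lying bottle(s) in the wrist picture, on plane z
from h import *
import sys
p=eyes.grab_frame(sys.argv[1]); save(p,sys.argv[2])
s=status.sense();print(np.round(s["ee_pos"],1),np.round(s["tcp_rot"],4),round(s["t"],2))
for d in eyes.outline_of(p,"bottle_1_mid")[:4]:
    m=d["region"].astype(np.uint8); ys,xs=np.nonzero(m); c=np.c_[xs,ys].astype(float)
    # map mask pixels to plane z=16.5
    W=np.array([at(p,q,16.5)[:2] for q in c[::max(1,len(c)//1500)]])
    mu=W.mean(0); w,v=np.linalg.eigh(np.cov(W.T)); a=v[:,1]; t=(W-mu)@a; n=(W-mu)@v[:,0]
    lo=np.ptp(n[t<np.percentile(t,12)]); hi=np.ptp(n[t>np.percentile(t,88)])
    if lo<hi: pass
    else: a=-a; t=-t
    # a now points to the wide end (foot)
    print(np.round(d["uv"]),round(d["conf"],2),cv2.boundingRect(m),"foot",np.round(mu+a*t.max(),1),"noz",np.round(mu+a*t.min(),1),"len",round(np.ptp(t)),"w",round(lo),round(hi),"foot dir yaw",round(np.arctan2(a[1],a[0]),3))
E
python3 lie.py wrist w13.png
```

```text
[ 512.  -330.6  335.7] [ 3.1415e+00  1.0000e-04 -8.1280e-01] 21.55
```

```bash
python3 - <<'E'
import cv2,numpy as np
a=cv2.imread("pics/w12.png")[0:400,200:440]; b=cv2.imread("pics/w13.png")
b=cv2.resize(b,(533,400))
cv2.imwrite("pics/c12.png",np.hstack([a,b]))
E
python3 lie.py top t13.png; python3 lie.py scene s13.png
```

```text
[ 511.8 -330.7  335.8] [-3.1416  0.     -0.8143] 21.65
[283. 217.] 0.68 (278, 210, 12, 14) foot [698.1 130.2] noz [662.4 119. ] len 37 w 20 20 foot dir yaw 0.306
[ 511.7 -330.7  335.9] [-3.1415 -0.     -0.8153] 21.75
[256. 286.] 0.63 (254, 271, 15, 30) foot [664.9 136.2] noz [720.2  63.5] len 91 w 14 25 foot dir yaw 2.222
```

View pics/c12.png

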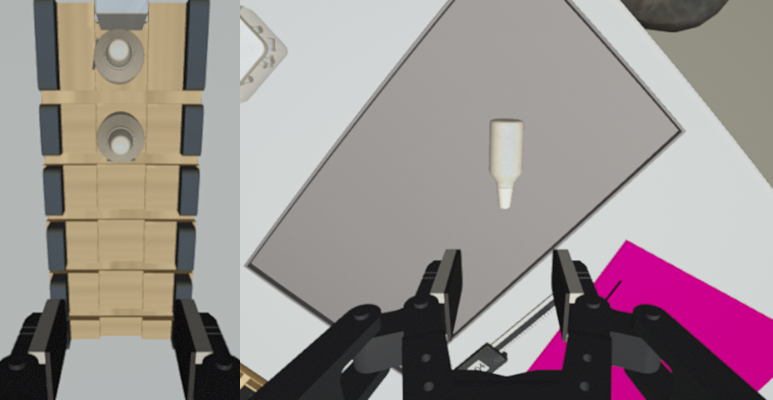

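Bottles 1 and 2 stand upright in the lane, at rows 50 and 145 of the left part. The tray bottle lies with its foot at about (319,143) and nozzle at about (318,251) in the wrist picture, already aligned with the tool.

```bash
cat > wh.py <<'E'
from h import *
import sys
p=eyes.grab_frame("wrist"); save(p,sys.argv[1]); im=p["img"].astype(int)
s=status.sense(); e=s["ee_pos"]; yaw=s["tcp_rot"][2]; print(np.round(e,1),yaw)
m=((im.min(2)>175)).astype(np.uint8); 
n,l,st,ce=cv2.connectedComponentsWithStats(m)
for i in range(1,n):
    x,y,w,h,a=st[i]
    if 400<a<9000 and 230<ce[i][0]<420 and y<300:
        ys,xs=np.nonzero(l==i); W=np.array([at(p,q,16.5)[:2] for q in np.c_[xs,ys]])
        mu=W.mean(0);ww,v=np.linalg.eigh(np.cov(W.T));ax=v[:,1]; tx=np.array([np.cos(yaw),np.sin(yaw)]); ty=np.array([np.sin(yaw),-np.cos(yaw)])
        if ax@tx<0: ax=-ax
        t=(W-mu)@ax; f=mu+ax*t.max(); nz=mu+ax*t.min()
        print(st[i],"foot",f.round(1),"noz",nz.round(1),"axis yaw",np.arctan2(ax[1],ax[0]),"grip at 48:",(f-48*ax).round(1),"tool delta",np.round([(f-48*ax-e[:2])@tx,(f-48*ax-e[:2])@ty],1))
E
python3 wh.py w14.png
```

```text
[ 511.7 -330.6  335.9] -0.8159903951163927
[ 306  147   31  104 2496] foot [ 543.5 -366.4] noz [ 492.4 -307.3] axis yaw -0.858259021062373 grip at 48: [ 512.1 -330.1] tool delta [-0.  -0.7]
```

Call:
{"method": "servo_tool", "body": {
  "steps": [
    {"dx":0,"dy":-0.7,"dz":10,"roll":2.4,"grip":0},
    {"dx":0,"dy":0,"dz":25,"roll":0,"grip":0},
    {"dx":0,"dy":0,"dz":30,"roll":0,"grip":0},
    {"dx":0,"dy":0,"dz":30,"roll":0,"grip":0},
    {"dx":0,"dy":0,"dz":25,"roll":0,"grip":0},
    {"dx":0,"dy":0,"dz":20,"roll":0,"grip":0},
    {"dx":0,"dy":0,"dz":14,"roll":0,"grip":0},
    {"dx":0,"dy":0,"dz":0,"roll":0,"grip":0},
    {"dx":0,"dy":0,"dz":0,"roll":0,"grip":-0.34},
    {"dx":0,"dy":0,"dz":0,"roll":0,"grip":-0.34},
    {"dx":0,"dy":0,"dz":0,"roll":0,"grip":-0.34},
    {"dx":0,"dy":0,"dz":0,"roll":0,"grip":-0.34}
  ]
}}

```text
t: 23.05
ee_pos: [512.4, -330.1, 182.6]
tcp_rot: [-3.141, -0.001, -0.859]
contact_force: [0.6, 0.2, -0.1]
gripper_width: 28.3
grasp_force: 11.8
```

Call:
{"method": "servo_tool", "body": {
  "steps": [
    {"dx":0,"dy":0,"dz":-4,"roll":0,"grip":-0.34},
    {"dx":1,"dy":0,"dz":-4,"roll":0,"grip":-0.34},
    {"dx":1,"dy":0,"dz":-4,"roll":0,"grip":-0.34},
    {"dx":1,"dy":0,"dz":-4,"roll":0,"grip":-0.34},
    {"dx":1,"dy":0,"dz":-4,"roll":0,"grip":-0.34},
    {"dx":0,"dy":0,"dz":0,"roll":0,"grip":-0.326},
    {"dx":0,"dy":0,"dz":0,"roll":0,"grip":-0.326},
    {"dx":0,"dy":0,"dz":0,"roll":0,"grip":-0.326}
  ]
}}

```text
t: 23.85
ee_pos: [514.8, -333.0, 201.7]
tcp_rot: [3.142, 0.0, -0.859]
contact_force: [-0.7, -0.1, 0.3]
gripper_width: 28.7
grasp_force: 4.7
```

```bash
sed -i 's/c<22/c<400/; s/^rows=.*$/g=np.median(im[:,310:332].min(2),axis=1); print("bright rows",[int(r) for r in np.flatnonzero(np.abs(np.diff(g))>12)]); rows=np.arange(30)/' ft.py; python3 ft.py w15.png
```

```text
bright rows [186, 187, 202, 203, 204, 205, 352, 388, 389, 390, 449, 450]
[(np.int64(0), np.int64(29))]
28.75 4.7 [ 514.8 -333.   201.7]
```

Call:
{"method": "servo_tool", "body": {
  "steps": [
    {"dx":0,"dy":0,"dz":0,"roll":0,"grip":-0.322},
    {"dx":0,"dy":0,"dz":0,"roll":0,"grip":-0.322},
    {"dx":0,"dy":0,"dz":0,"roll":0,"grip":-0.322}
  ]
}}

```text
t: 24.2
ee_pos: [514.8, -333.0, 201.8]
tcp_rot: [3.142, 0.0, -0.859]
contact_force: [-0.4, -0.3, 0.4]
gripper_width: 29.2
grasp_force: 0.5
```

```bash
python3 ft.py w16.png
```

```text
bright rows [185, 187, 188, 344, 346, 347, 397, 398, 449, 450]
[(np.int64(0), np.int64(29))]
29.17 0.5 [ 514.8 -333.   201.9]
```

The nozzle rose (row 389 → 398) and the foot face is hidden, so it has pivoted down. I'll run the same arc as before.

Call:
{"method": "servo_tool", "body": {
  "steps": [
    {"dx":3.7,"dy":0,"dz":-3,"roll":0,"grip":-0.322},
    {"dx":3.7,"dy":0,"dz":-3,"roll":0,"grip":-0.322},
    {"dx":3.7,"dy":0,"dz":-2.7,"roll":0,"grip":-0.322},
    {"dx":4,"dy":0,"dz":-2,"roll":0,"grip":-0.322},
    {"dx":4,"dy":0,"dz":-1.7,"roll":0,"grip":-0.322},
    {"dx":4,"dy":0,"dz":-1.3,"roll":0,"grip":-0.322},
    {"dx":4,"dy":0,"dz":-1,"roll":0,"grip":-0.322},
    {"dx":4,"dy":0,"dz":-0.5,"roll":0,"grip":-0.322},
    {"dx":4,"dy":0,"dz":0,"roll":0,"grip":-0.322},
    {"dx":4,"dy":0,"dz":0,"roll":0,"grip":-0.322},
    {"dx":4,"dy":0,"dz":0.5,"roll":0,"grip":-0.322},
    {"dx":4,"dy":0,"dz":0.6,"roll":0,"grip":-0.322}
  ]
}}

```text
t: 25.45
ee_pos: [545.9, -369.0, 215.9]
tcp_rot: [3.142, -0.0, -0.859]
contact_force: [-0.2, 0.2, 1.1]
gripper_width: 29.3
grasp_force: 0.5
```

Call:
{"method": "servo_tool", "body": {
  "steps": [
    {"dx":3,"dy":0,"dz":0.4,"roll":0,"grip":-0.322},
    {"dx":0,"dy":0,"dz":0,"roll":0,"grip":-0.322},
    {"dx":0,"dy":0,"dz":0,"roll":0,"grip":-0.322}
  ]
}}

```text
t: 25.75
ee_pos: [547.5, -370.9, 215.5]
tcp_rot: [3.142, 0.0, -0.859]
contact_force: [0.4, -0.1, -0.5]
gripper_width: 29.0
grasp_force: 0.5
```

```bash
python3 mk.py wrist w17.png;python3 - <<'E'
import cv2,numpy as np
a=cv2.resize(cv2.imread("pics/w17.png")[180:440,200:440],(480,520))
cv2.imwrite("pics/c17.png",a)
E
```

```text
29.0 0.5 [ 547.5 -370.8  215.6] 25.9
upright here: foot,nozzle px [[320.0, 281.0], [321.0, 404.0]]
```

View pics/c17.png

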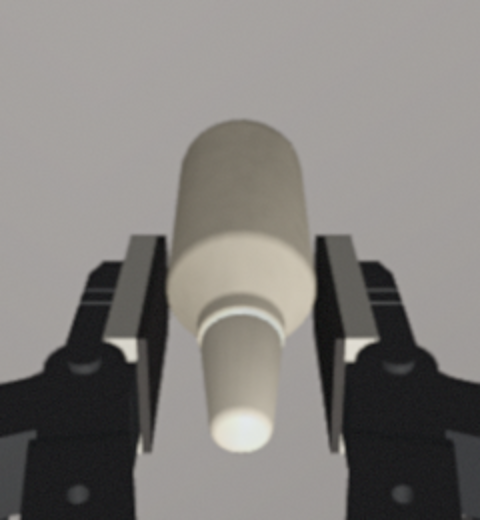

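It is still slightly tilted: the foot edge is at row 240 and the nozzle at row 395, against 254 and 380 when upright. I'll move a little further along the arc and let it settle.

Call:
{"method": "servo_tool", "body": {
  "steps": [
    {"dx":3,"dy":0,"dz":0.3,"roll":0,"grip":-0.322},
    {"dx":3,"dy":0,"dz":0.5,"roll":0,"grip":-0.322},
    {"dx":2,"dy":0,"dz":0.5,"roll":0,"grip":-0.322},
    {"dx":0,"dy":0,"dz":0,"roll":0,"grip":-0.322},
    {"dx":0,"dy":0,"dz":0,"roll":0,"grip":-0.3},
    {"dx":0,"dy":0,"dz":0,"roll":0,"grip":-0.28},
    {"dx":0,"dy":0,"dz":0,"roll":0,"grip":-0.28},
    {"dx":0,"dy":0,"dz":0,"roll":0,"grip":-0.28}
  ]
}}

```text
t: 26.65
ee_pos: [552.8, -377.0, 214.3]
tcp_rot: [3.142, 0.0, -0.859]
contact_force: [-0.2, -0.7, -1.0]
gripper_width: 30.7
grasp_force: 0.0
```

```bash
cat > tilt.py <<'E'
from h import *
import sys
p=eyes.grab_frame("wrist"); save(p,sys.argv[1]); im=p["img"].astype(float)
g=cv2.GaussianBlur(im.mean(2),(5,5),0)[:,310:332].mean(1); d=np.diff(g)
print([(int(r),round(d[r],1)) for r in range(200,440) if abs(d[r])>4 and abs(d[r])==abs(d[max(0,r-3):r+4]).max()])
s=status.sense();X=s["ee_pos"][:2];f=float(sys.argv[2]);u=s["tcp_rot"][2];t=np.array([np.cos(u),np.sin(u)])*14.5
print(np.round(s["ee_pos"],1),"expect foot far edge, nozzle",proj(p,[[*(X+t),f],[*X,f+80]]).round().tolist())
E
python3 tilt.py w18.png 2
```

```text
[(252, np.float64(-16.2)), (295, np.float64(10.7)), (322, np.float64(-12.2)), (327, np.float64(23.0)), (331, np.float64(-21.3)), (371, np.float64(13.0)), (395, np.float64(-16.2))]
[ 552.8 -377.   214.4] expect foot far edge, nozzle [[320.0, 245.0], [321.0, 381.0]]
```

The bottle is now upright (nozzle row 383, against an expected 381). I'll grip it firmly, lift, turn back, and travel to place 3.

Call:
{"method": "servo_tool", "body": {
  "steps": [
    {"dx":0,"dy":0,"dz":0,"roll":0,"grip":-0.6},
    {"dx":0,"dy":0,"dz":0,"roll":0,"grip":-0.6},
    {"dx":0,"dy":0,"dz":0,"roll":0,"grip":-0.6},
    {"dx":0,"dy":0,"dz":-10,"roll":0,"grip":-0.6},
    {"dx":0,"dy":0,"dz":-20,"roll":0,"grip":-0.6},
    {"dx":0,"dy":0,"dz":-25,"roll":-7.9,"grip":-0.6},
    {"dx":0,"dy":0,"dz":-20,"roll":-7.9,"grip":-0.6},
    {"dx":0,"dy":0,"dz":-10,"roll":-7.9,"grip":-0.6},
    {"dx":0,"dy":0,"dz":0,"roll":-7.9,"grip":-0.6},
    {"dx":0,"dy":0,"dz":0,"roll":-7.9,"grip":-0.6},
    {"dx":0,"dy":0,"dz":0,"roll":-7.9,"grip":-0.6},
    {"dx":0,"dy":0,"dz":0,"roll":0,"grip":-0.6}
  ]
}}

```text
t: 27.9
ee_pos: [552.6, -377.3, 299.8]
tcp_rot: [3.142, -0.0, -0.029]
contact_force: [-0.6, 0.2, -1.2]
gripper_width: 26.7
grasp_force: 59.1
```

Call:
{"method": "servo_tool", "body": {
  "steps": [
    {"dx":1,"dy":-30,"dz":0,"roll":0,"grip":-0.6},
    {"dx":2,"dy":-42,"dz":0,"roll":0,"grip":-0.6},
    {"dx":2,"dy":-42,"dz":0,"roll":0,"grip":-0.6},
    {"dx":2,"dy":-42,"dz":0,"roll":0,"grip":-0.6},
    {"dx":2,"dy":-42,"dz":0,"roll":0,"grip":-0.6},
    {"dx":2,"dy":-42,"dz":0,"roll":0,"grip":-0.6},
    {"dx":2,"dy":-42,"dz":0,"roll":0,"grip":-0.6},
    {"dx":2,"dy":-42,"dz":0,"roll":0,"grip":-0.6},
    {"dx":2,"dy":-42,"dz":0,"roll":0,"grip":-0.6},
    {"dx":2,"dy":-42,"dz":0,"roll":0,"grip":-0.6},
    {"dx":2,"dy":-42,"dz":0,"roll":0,"grip":-0.6},
    {"dx":0,"dy":-30,"dz":0,"roll":0,"grip":-0.6}
  ]
}}

```text
t: 29.1
ee_pos: [588.7, 105.2, 299.7]
tcp_rot: [-3.141, -0.0, -0.034]
contact_force: [0.3, -0.4, -0.3]
gripper_width: 26.7
grasp_force: 59.1
```

Call:
{"method": "servo_tool", "body": {
  "steps": [
    {"dx":0,"dy":0,"dz":0,"roll":0,"grip":-0.6},
    {"dx":0,"dy":0,"dz":0,"roll":0,"grip":-0.6}
  ]
}}

```text
t: 29.3
ee_pos: [588.7, 102.5, 299.5]
tcp_rot: [3.141, -0.0, -0.034]
contact_force: [0.6, -1.1, -0.3]
gripper_width: 26.8
grasp_force: 59.2
```

```bash
python3 tilt.py w19.png 88.6
```

```text
[(201, np.float64(21.0)), (252, np.float64(-22.6)), (295, np.float64(8.8)), (321, np.float64(-10.0)), (327, np.float64(20.7)), (331, np.float64(-18.5)), (371, np.float64(13.3))]
[588.8 101.5 299.5] expect foot far edge, nozzle [[325.0, 247.0], [328.0, 386.0]]
```

Call:
{"method": "servo_tool", "body": {
  "steps": [
    {"dx":3.3,"dy":-10,"dz":0,"roll":-0.15,"grip":-0.6},
    {"dx":0,"dy":-11.6,"dz":0,"roll":0,"grip":-0.6},
    {"dx":0,"dy":0,"dz":0,"roll":0,"grip":-0.6},
    {"dx":0,"dy":0,"dz":0,"roll":0,"grip":-0.6},
    {"dx":0,"dy":0,"dz":0,"roll":0,"grip":-0.6}
  ]
}}

```text
t: 29.85
ee_pos: [592.8, 123.2, 299.3]
tcp_rot: [3.141, 0.0, -0.029]
contact_force: [-0.1, 0.5, -0.9]
gripper_width: 26.8
grasp_force: 59.2
```

```bash
cat > slots.py <<'E'
from h import *
import sys
p=eyes.grab_frame("wrist"); save(p,sys.argv[1]); s=status.sense(); print(np.round(s["ee_pos"],1),np.round(s["tcp_rot"],4),round(s["gripper_width"],1),round(s["grasp_force"],1),round(s["t"],1))
g=p["img"].mean(2)
for side,off in (("L",44),("R",-44)):
    xs=np.arange(465,715,.5); yc=119.6+(709-xs)*0.0311
    P=proj(p,np.c_[xs,yc+off,np.full(len(xs),36)])
    v=np.array([g[int(round(r)),int(round(c))] if 0<=r<479 and 0<=c<639 else np.nan for c,r in P])
    dk=v<80; e=np.flatnonzero(np.diff(dk.astype(int))); print(side,[(float(xs[i]),"dark after" if dk[i+1] else "light after") for i in e if not np.isnan(v[i:i+2]).any()])
E
python3 slots.py w20.png
```

```text
[592.8 123.1 299.3] [ 3.1413e+00  1.0000e-04 -2.9300e-02] 26.7 59.2 29.9
L [(513.0, 'light after'), (515.5, 'dark after'), (544.5, 'light after'), (565.0, 'dark after'), (577.0, 'light after'), (606.5, 'dark after'), (615.0, 'light after'), (619.5, 'dark after'), (620.0, 'light after'), (648.0, 'dark after'), (653.0, 'light after'), (660.0, 'dark after'), (661.5, 'light after'), (710.5, 'dark after'), (712.0, 'light after')]
R [(540.5, 'light after'), (561.5, 'dark after'), (574.5, 'light after'), (603.5, 'dark after'), (612.0, 'light after'), (645.5, 'dark after'), (650.0, 'light after'), (657.5, 'dark after'), (658.0, 'light after'), (707.0, 'dark after'), (709.0, 'light after')]
```

The slot centres on the lane come out at about 653.3, 611.6 and 569.6, so place 3 is at about 590.6. The held bottle is just over it, so I'll lower and release.

Call:
{"method": "servo_tool", "body": {
  "steps": [
    {"dx":0,"dy":0,"dz":20,"roll":0,"grip":-0.6},
    {"dx":0,"dy":0,"dz":20,"roll":0,"grip":-0.6},
    {"dx":0,"dy":0,"dz":20,"roll":0,"grip":-0.6},
    {"dx":0,"dy":0,"dz":8,"roll":0,"grip":-0.6},
    {"dx":0,"dy":0,"dz":3,"roll":0,"grip":-0.6},
    {"dx":0,"dy":0,"dz":2,"roll":0,"grip":-0.6},
    {"dx":0,"dy":0,"dz":0,"roll":0,"grip":-0.6},
    {"dx":0,"dy":0,"dz":0,"roll":0,"grip":-0.6}
  ]
}}

```text
t: 30.7
ee_pos: [593.0, 123.6, 227.0]
tcp_rot: [-3.141, -0.001, -0.029]
contact_force: [-1.0, -0.0, -1.4]
gripper_width: 26.8
grasp_force: 59.1
```

Call:
{"method": "servo_tool", "body": {
  "steps": [
    {"dx":0,"dy":0,"dz":0.6,"roll":0,"grip":-0.6},
    {"dx":0,"dy":0,"dz":0,"roll":0,"grip":-0.28},
    {"dx":0,"dy":0,"dz":0,"roll":0,"grip":-0.1},
    {"dx":0,"dy":0,"dz":0,"roll":0,"grip":0},
    {"dx":0,"dy":0,"dz":0,"roll":0,"grip":0},
    {"dx":0,"dy":0,"dz":-20,"roll":0,"grip":0},
    {"dx":0,"dy":0,"dz":-30,"roll":0,"grip":0},
    {"dx":0,"dy":0,"dz":-30,"roll":0,"grip":0},
    {"dx":-20,"dy":0,"dz":-30,"roll":0,"grip":0},
    {"dx":-20,"dy":0,"dz":0,"roll":0,"grip":0},
    {"dx":-10,"dy":0,"dz":0,"roll":0,"grip":0},
    {"dx":0,"dy":0,"dz":0,"roll":0,"grip":0}
  ]
}}

```text
t: 31.9
ee_pos: [542.1, 125.1, 335.6]
tcp_rot: [3.141, 0.001, -0.028]
contact_force: [0.4, 0.6, 0.1]
gripper_width: 42.8
grasp_force: 0.0
```

```bash
python3 slots.py w21.png
python3 - <<'E'
import cv2,numpy as np
from h import *
p=eyes.grab_frame("wrist")
for x,y in [(674.4,120.7),(632.4,122),(590.6,123.3)]: print(x,proj(p,[[x,y,13],[x,y,93]]).round().tolist())
t=eyes.grab_frame("top");save(t,"t21.png")
a=cv2.imread("pics/w21.png")[0:400,180:460]; b=cv2.resize(cv2.imread("pics/t21.png")[140:340,140:340],(400,400))
cv2.imwrite("pics/c21.png",np.hstack([a,b]))
E
```

```text
[542.9 125.  335.4] [ 3.1413e+00  4.0000e-04 -2.8400e-02] 42.8 0.0 31.9
L [(494.5, 'light after'), (496.5, 'dark after'), (497.0, 'light after'), (506.0, 'dark after'), (507.5, 'light after'), (521.5, 'dark after'), (533.0, 'light after'), (535.5, 'dark after'), (537.0, 'light after'), (541.5, 'dark after'), (542.5, 'light after'), (544.5, 'dark after'), (545.0, 'light after'), (546.0, 'dark after'), (546.5, 'light after'), (563.0, 'dark after'), (571.0, 'light after'), (577.5, 'dark after'), (580.0, 'light after'), (582.0, 'dark after'), (582.5, 'light after'), (583.5, 'dark after'), (584.0, 'light after'), (586.0, 'dark after'), (587.5, 'light after'), (604.5, 'dark after'), (610.0, 'light after'), (618.5, 'dark after'), (619.5, 'light after'), (620.5, 'dark after'), (621.0, 'light after'), (622.0, 'dark after'), (626.0, 'light after'), (627.0, 'dark after'), (628.0, 'light after'), (630.0, 'dark after'), (630.5, 'light after'), (631.0, 'dark after'), (633.0, 'light after'), (633.5, 'dark after'), (634.0, 'light after'), (636.0, 'dark after'), (636.5, 'light after'), (644.0, 'dark 
[... 1447 characters left out ...]
619.5, 'light after'), (620.5, 'dark after'), (622.0, 'light after'), (623.5, 'dark after'), (625.0, 'light after'), (626.5, 'dark after'), (627.5, 'light after'), (629.0, 'dark after'), (629.5, 'light after'), (631.0, 'dark after'), (632.5, 'light after'), (633.0, 'dark after'), (634.0, 'light after'), (634.5, 'dark after'), (635.5, 'light after'), (639.0, 'dark after'), (639.5, 'light after'), (641.0, 'dark after'), (642.0, 'light after'), (643.5, 'dark after'), (647.5, 'light after'), (654.5, 'dark after'), (659.5, 'light after'), (660.5, 'dark after'), (677.5, 'light after')]
674.4 [[323.0, 17.0], [324.0, -13.0]]
632.4 [[322.0, 85.0], [324.0, 81.0]]
590.6 [[322.0, 147.0], [323.0, 166.0]]
```

View pics/c21.png

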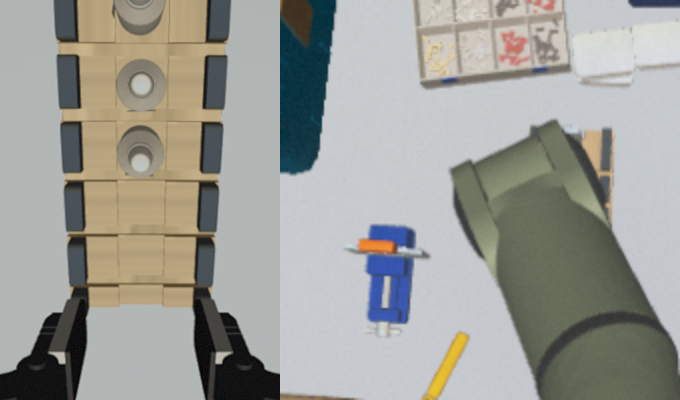

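All three bottles stand upright and closed up in places 1 to 3 (nozzles at rows 10, 84 and 160 of the left crop). The plate is still in the vice. I'm moving over it, with the fingers opened wide, and will locate the orange grip numerically.

Call:
{"method": "servo_tool", "body": {
  "steps": [
    {"dx":-1,"dy":-25,"dz":-10,"roll":0,"grip":1},
    {"dx":-1,"dy":-33,"dz":-10,"roll":0,"grip":1},
    {"dx":-1,"dy":-33,"dz":-5,"roll":0,"grip":1},
    {"dx":-1,"dy":-33,"dz":0,"roll":0,"grip":1},
    {"dx":-1,"dy":-33,"dz":0,"roll":0,"grip":1},
    {"dx":-1,"dy":-33,"dz":0,"roll":0,"grip":1},
    {"dx":-1,"dy":-33,"dz":0,"roll":0,"grip":1},
    {"dx":0,"dy":0,"dz":0,"roll":5.4,"grip":1},
    {"dx":0,"dy":0,"dz":0,"roll":0,"grip":1},
    {"dx":0,"dy":0,"dz":0,"roll":0,"grip":1},
    {"dx":0,"dy":0,"dz":0,"roll":0,"grip":1}
  ]
}}

```text
t: 33.15
ee_pos: [542.7, 347.3, 360.5]
tcp_rot: [3.141, -0.0, -0.122]
contact_force: [-0.5, 0.4, -0.5]
gripper_width: 85.6
grasp_force: 0.0
```

```bash
cat > org.py <<'E'
from h import *
import sys
p=eyes.grab_frame("wrist"); save(p,sys.argv[1]); s=status.sense(); e=s["ee_pos"]; yaw=s["tcp_rot"][2]; print(np.round(e,1),np.round(s["tcp_rot"],4),round(s["gripper_width"],1),round(s["t"],1))
ztop=float(sys.argv[2])
h=cv2.cvtColor(p["img"],cv2.COLOR_RGB2HSV); m=((h[...,0]<16)&(h[...,1]>150)&(h[...,2]>70)).astype(np.uint8)
n,l,st,ce=cv2.connectedComponentsWithStats(m); i=1+np.argmax(st[1:,4]); print(st[i],ce[i],"V",np.percentile(h[...,2][l==i],[5,50,95]))
V=h[...,2].astype(float); ys,xs=np.nonzero(l==i)
# brightest part = top face
thr=(np.percentile(V[l==i],90)+np.percentile(V[l==i],20))/2
for nm,mm in (("all",l==i),("bright",(l==i)&(V>thr))):
    c=cv2.findContours(mm.astype(np.uint8),0,2)[0]; c=max(c,key=cv2.contourArea).reshape(-1,2)
    W=np.array([at(p,q,ztop)[:2] for q in c],np.float32); r=cv2.minAreaRect(W); b=cv2.boxPoints(r)
    print(nm,"rect",np.round(r[0],1),np.round(r[1],1),round(r[2],2))
    tx=np.array([np.cos(yaw),np.sin(yaw)]); ty=np.array([np.sin(yaw),-np.cos(yaw)]); d=np.array(r[0])-e[:2]; print("tool delta",np.round([d@tx,d@ty],1))
E
python3 org.py w22.png 116
```

```text
[542.6 347.4 360.7] [ 3.1413 -0.     -0.1225] 85.3 33.2
[275 222  75  24 928] [312.55064655 229.63793103] V [ 89.  93. 167.]
all rect [553.7 352.1] [42.  11.8] 87.93
tool delta [10.4 -6. ]
bright rect [550.5 352.2] [42.   5.5] 87.93
tool delta [ 7.3 -5.8]
```

Run:
```python
from h import *
im=cv2.imread("pics/w22.png"); h=cv2.cvtColor(im,cv2.COLOR_BGR2HSV)
for r in range(205,262,3): print(r,[tuple(int(v) for v in h[r,c]) for c in (270,285,312,340,355)])
```

```text
205 [(24, 17, 74), (45, 9, 176), (75, 3, 174), (30, 3, 88), (30, 17, 74)]
208 [(36, 17, 76), (60, 4, 129), (26, 24, 74), (25, 20, 76), (30, 17, 74)]
211 [(40, 10, 77), (24, 17, 76), (30, 20, 77), (30, 13, 77), (26, 24, 74)]
214 [(30, 13, 78), (40, 20, 78), (24, 17, 76), (30, 16, 78), (30, 17, 76)]
217 [(30, 13, 77), (24, 17, 77), (30, 14, 75), (40, 10, 75), (26, 20, 89)]
220 [(21, 23, 77), (36, 16, 78), (45, 13, 78), (19, 30, 95), (102, 25, 187)]
223 [(96, 8, 152), (15, 7, 141), (12, 194, 88), (13, 255, 89), (104, 27, 187)]
226 [(104, 25, 190), (11, 255, 89), (14, 252, 91), (14, 255, 93), (90, 10, 161)]
229 [(103, 24, 188), (13, 255, 91), (13, 255, 92), (13, 255, 94), (90, 4, 175)]
232 [(80, 4, 173), (14, 255, 93), (13, 250, 94), (13, 255, 120), (83, 6, 175)]
235 [(90, 6, 174), (14, 255, 124), (15, 255, 162), (16, 255, 179), (90, 4, 173)]
238 [(90, 6, 175), (16, 255, 181), (19, 255, 191), (20, 236, 200), (90, 6, 174)]
241 [(83, 6, 175), (19, 255, 200), (20, 250, 202), (20, 237, 202), (75, 6, 175)]
244 [(83, 6, 175), (20, 255, 202), (20, 255, 202), (20, 249, 202), (90, 6, 175)]
247 [(90, 6, 174), (19, 255, 203), (20, 255, 203), (20, 255, 203), (83, 6, 176)]
250 [(83, 6, 175), (19, 255, 202), (20, 255, 202), (20, 255, 202), (90, 6, 175)]
253 [(90, 4, 175), (19, 255, 203), (19, 255, 201), (17, 241, 199), (83, 6, 175)]
256 [(90, 6, 174), (14, 197, 197), (12, 94, 174), (110, 220, 152), (84, 7, 176)]
259 [(96, 7, 175), (85, 9, 175), (20, 42, 152), (108, 229, 150), (90, 6, 174)]
```

```bash
sed -i 's/h\[...,0\]<16/h[...,0]<24/; s/^thr=.*/thr=150/' org.py; python3 org.py w23.png 116
```

```text
[542.6 347.4 360.7] [ 3.1415e+00 -1.0000e-04 -1.2270e-01] 85.3 33.2
[   0  143   95  119 7111] [ 39.1215019  195.50864857] V [ 95. 104. 128.]
all rect [593.7 508.3] [53.8 65.5] 19.79
tool delta [  31.  -165.9]
bright rect [561.5 523.5] [2.2 9. ] 37.19
tool delta [  -2.7 -177. ]
```

```bash
sed -i 's/^n,l,st,ce.*$/m[:,:230]=0;m[:,410:]=0;m[:150]=0;m[300:]=0\nn,l,st,ce=cv2.connectedComponentsWithStats(m); i=1+np.argmax(st[1:,4]); print(st[i],ce[i])/' org.py; python3 org.py w23.png 116
```

```text
[542.5 347.6 360.8] [ 3.1416e+00 -1.0000e-04 -1.2280e-01] 85.3 33.3
[ 275  221   76   36 2348] [313.02214651 238.95102215]
all rect [549.5 352.1] [42.2 19.4] 86.29
tool delta [ 6.4 -5.3]
bright rect [546.  352.3] [42.2 12.5] 86.15
tool delta [ 2.9 -5.2]
```

The grip's top face is found at (546, 352), yaw about -0.07. I'll align, descend, and grip across the 44 mm.

Call:
{"method": "servo_tool", "body": {
  "steps": [
    {"dx":2.9,"dy":-5.2,"dz":0,"roll":-3.1,"grip":1},
    {"dx":0,"dy":0,"dz":20,"roll":0,"grip":1},
    {"dx":0,"dy":0,"dz":25,"roll":0,"grip":1},
    {"dx":0,"dy":0,"dz":25,"roll":0,"grip":1},
    {"dx":0,"dy":0,"dz":20,"roll":0,"grip":1},
    {"dx":0,"dy":0,"dz":12,"roll":0,"grip":1},
    {"dx":0,"dy":0,"dz":0,"roll":0,"grip":1},
    {"dx":0,"dy":0,"dz":0,"roll":0,"grip":-0.3},
    {"dx":0,"dy":0,"dz":0,"roll":0,"grip":-0.3},
    {"dx":0,"dy":0,"dz":0,"roll":0,"grip":-0.3},
    {"dx":0,"dy":0,"dz":0,"roll":0,"grip":-0.3},
    {"dx":0,"dy":0,"dz":0,"roll":0,"grip":-0.3}
  ]
}}

```text
t: 34.5
ee_pos: [546.0, 352.9, 259.9]
tcp_rot: [-3.141, -0.001, -0.069]
contact_force: [-0.5, -1.7, 6.9]
gripper_width: 43.0
grasp_force: 59.8
```

Call:
{"method": "servo_tool", "body": {
  "steps": [
    {"dx":0,"dy":0,"dz":-4,"roll":0,"grip":-0.3},
    {"dx":0,"dy":0,"dz":-6,"roll":0,"grip":-0.3},
    {"dx":0,"dy":0,"dz":-8,"roll":0,"grip":-0.3},
    {"dx":0,"dy":0,"dz":-10,"roll":0,"grip":-0.3},
    {"dx":0,"dy":0,"dz":-10,"roll":0,"grip":-0.3},
    {"dx":0,"dy":0,"dz":-10,"roll":0,"grip":-0.3},
    {"dx":0,"dy":0,"dz":-15,"roll":0,"grip":-0.3},
    {"dx":0,"dy":0,"dz":-15,"roll":0,"grip":-0.3},
    {"dx":0,"dy":0,"dz":-12,"roll":0,"grip":-0.3},
    {"dx":0,"dy":0,"dz":0,"roll":0,"grip":-0.3},
    {"dx":0,"dy":0,"dz":0,"roll":0,"grip":-0.3}
  ]
}}

```text
t: 35.6
ee_pos: [545.6, 352.9, 348.8]
tcp_rot: [-3.141, -0.0, -0.069]
contact_force: [-0.8, 0.4, -1.6]
gripper_width: 42.9
grasp_force: 60.9
```

```bash
python3 org.py w24.png 206
python3 - <<'E'
from h import *
s=status.sense(); e=s["ee_pos"]; yaw=s["tcp_rot"][2]
im=cv2.imread("pics/w24.png"); print(im[200:420:12,312].tolist())
E
```

```text
[545.6 352.8 348.3] [ 3.1412e+00  4.0000e-04 -6.8900e-02] 42.7 35.6
[[169, 78, 13], [186, 189, 186], [186, 189, 188], [167, 80, 11], [168, 79, 14], [83, 88, 89], [80, 85, 86], [79, 85, 84], [79, 86, 86], [49, 64, 94], [0, 46, 101], [0, 49, 104], [0, 92, 183], [0, 141, 218], [0, 131, 217], [186, 187, 183], [187, 189, 185], [189, 189, 186], [187, 188, 184]]Traceback (most recent call last):
  File "org.py", line 7, in <module>
    n,l,st,ce=cv2.connectedComponentsWithStats(m); i=1+np.argmax(st[1:,4]); print(st[i],ce[i])
                                                       ~~~~~~~~~^^^^^^^^^^
    return _wrapfunc(a, 'argmax', axis=axis, out=out, **kwds)
    return bound(*args, **kwds)
ValueError: attempt to get argmax of an empty sequence
```

```bash
sed -i 's/m\[300:\]=0/m[430:]=0/' org.py; python3 org.py w25.png 206.8
```

```text
[545.5 352.8 348. ] [ 3.1409e+00  8.0000e-04 -6.8800e-02] 42.9 35.7
[ 256  308  130   67 8056] [320.38282026 341.98535253]
all rect [553.9 353.4] [42.1 24.7] 85.07
tool delta [ 8.3 -1.1]
bright rect [547.9 353.9] [41.4 12.7] 85.18
tool delta [ 2.3 -1.2]
```

Call:
{"method": "servo_tool", "body": {
  "steps": [
    {"dx":0,"dy":0,"dz":0,"roll":-2.2,"grip":-0.3},
    {"dx":3.3,"dy":15,"dz":0,"roll":0,"grip":-0.3},
    {"dx":3.3,"dy":26,"dz":0,"roll":0,"grip":-0.3},
    {"dx":3.3,"dy":30,"dz":0,"roll":0,"grip":-0.3},
    {"dx":3.3,"dy":30,"dz":0,"roll":0,"grip":-0.3},
    {"dx":3.3,"dy":30,"dz":0,"roll":0,"grip":-0.3},
    {"dx":3.3,"dy":30,"dz":0,"roll":0,"grip":-0.3},
    {"dx":3.3,"dy":30,"dz":0,"roll":0,"grip":-0.3},
    {"dx":3.3,"dy":22,"dz":0,"roll":0,"grip":-0.3},
    {"dx":3.3,"dy":15,"dz":0,"roll":0,"grip":-0.3},
    {"dx":0,"dy":0,"dz":0,"roll":0,"grip":-0.3},
    {"dx":0,"dy":0,"dz":0,"roll":0,"grip":-0.3}
  ]
}}

```text
t: 36.9
ee_pos: [568.4, 124.4, 348.6]
tcp_rot: [-3.141, 0.0, -0.031]
contact_force: [0.0, 0.6, -0.4]
gripper_width: 42.8
grasp_force: 61.0
```

Call:
{"method": "servo_tool", "body": {
  "steps": [
    {"dx":0,"dy":0,"dz":0,"roll":0,"grip":-0.3},
    {"dx":0,"dy":0,"dz":0,"roll":0,"grip":-0.3}
  ]
}}

```text
t: 37.1
ee_pos: [568.3, 125.1, 348.6]
tcp_rot: [-3.141, 0.0, -0.029]
contact_force: [0.6, 0.1, -0.8]
gripper_width: 43.2
grasp_force: 61.0
```

```bash
cat > slot3.py <<'E'
# wrist: comb brightness profile near x range; prints smoothed light/dark on both sides
from h import *
import sys
p=eyes.grab_frame("wrist"); save(p,sys.argv[1]); s=status.sense(); print(np.round(s["ee_pos"],1),np.round(s["tcp_rot"],4),round(s["gripper_width"],1),round(s["t"],1))
g=p["img"].astype(float)
for off in (50,46,-46,-50):
    xs=np.arange(540,640,2.); yc=119.6+(709-xs)*0.0311
    P=proj(p,np.c_[xs,yc+off,np.full(len(xs),36)])
    print(off,[int(g[int(r),int(c)].mean()) if 0<=r<479 and 0<=c<639 else -1 for c,r in P.round()])
E
python3 slot3.py w26.png; python3 org.py w27.png 206.8
```

```text
[568.3 125.  348.6] [-3.1414e+00  1.0000e-04 -2.9200e-02] 43.2 37.1
50 [83, 83, 86, 86, 86, 86, 86, 87, 87, 89, 89, 88, 84, 68, 46, 33, 70, 97, 179, 82, 85, 87, 86, 86, 86, 85, 88, 88, 87, 86, 88, 87, 87, 82, 73, 40, 65, 175, 174, 156, 83, 87, 86, 84, 86, 86, 85, 86, 88, 87]
46 [85, 85, 87, 87, 85, 86, 88, 88, 87, 89, 88, 87, 85, 67, 38, 38, 52, 93, 177, 84, 85, 85, 87, 87, 87, 87, 87, 87, 88, 87, 87, 87, 86, 83, 61, 32, 63, 173, 172, 154, 82, 87, 86, 86, 87, 88, 87, 87, 88, 88]
-46 [85, 88, 88, 88, 87, 87, 87, 88, 88, 88, 85, 80, 57, 36, 37, 75, 147, 146, 85, 87, 87, 88, 87, 86, 88, 89, 87, 87, 88, 88, 87, 89, 76, 47, 31, 125, 173, 173, 99, 85, 87, 85, 87, 86, 85, 87, 87, 86, 87, 88]
-50 [86, 86, 85, 82, 85, 86, 87, 87, 88, 87, 84, 78, 51, 51, 129, 108, 179, 139, 84, 86, 85, 86, 86, 86, 87, 86, 86, 86, 87, 86, 86, 87, 75, 41, 143, 136, 167, 177, 97, 84, 86, 87, 87, 88, 85, 86, 85, 86, 86, 86]
[568.3 124.8 348.6] [-3.1414e+00  1.0000e-04 -2.9400e-02] 43.0 37.2
[ 255  308  131   67 8067] [320.34820875 342.00966902]
all rect [576.5 126. ] [42.3 24.7] 87.38
tool delta [ 8.1 -1.5]
bright rect [570.5 126.3] [41.7 12.8] 87.37
tool delta [ 2.1 -1.5]
```

The comb gap for slot 3 centres at x≈570.5 on the lane, and the plate hangs at about 570. I'll descend to just above the combs, then go slowly.

Call:
{"method": "servo_tool", "body": {
  "steps": [
    {"dx":0,"dy":2,"dz":10,"roll":0,"grip":-0.3},
    {"dx":0,"dy":0,"dz":20,"roll":0,"grip":-0.3},
    {"dx":0,"dy":0,"dz":20,"roll":0,"grip":-0.3},
    {"dx":0,"dy":0,"dz":12,"roll":0,"grip":-0.3},
    {"dx":0,"dy":0,"dz":0,"roll":0,"grip":-0.3},
    {"dx":0,"dy":0,"dz":3,"roll":0,"grip":-0.3},
    {"dx":0,"dy":0,"dz":3,"roll":0,"grip":-0.3},
    {"dx":0,"dy":0,"dz":3,"roll":0,"grip":-0.3},
    {"dx":0,"dy":0,"dz":0,"roll":0,"grip":-0.3}
  ]
}}

```text
t: 38.1
ee_pos: [568.4, 122.1, 277.7]
tcp_rot: [-3.142, -0.0, -0.031]
contact_force: [0.6, -0.6, -1.3]
gripper_width: 43.1
grasp_force: 61.0
```

Call:
{"method": "servo_tool", "body": {
  "steps": [
    {"dx":0,"dy":0,"dz":2,"roll":0,"grip":-0.3},
    {"dx":0,"dy":0,"dz":2,"roll":0,"grip":-0.3},
    {"dx":0,"dy":0,"dz":2,"roll":0,"grip":-0.3},
    {"dx":0,"dy":0,"dz":0,"roll":0,"grip":-0.3}
  ]
}}

```text
t: 38.5
ee_pos: [568.5, 122.1, 271.5]
tcp_rot: [-3.141, -0.0, -0.031]
contact_force: [2.8, -0.1, -1.9]
gripper_width: 43.2
grasp_force: 61.1
```

Call:
{"method": "servo_tool", "body": {
  "steps": [
    {"dx":1,"dy":0,"dz":0,"roll":0,"grip":-0.3},
    {"dx":0,"dy":0,"dz":2,"roll":0,"grip":-0.3},
    {"dx":0,"dy":0,"dz":2,"roll":0,"grip":-0.3},
    {"dx":0,"dy":0,"dz":0,"roll":0,"grip":-0.3}
  ]
}}

```text
t: 38.9
ee_pos: [569.3, 122.1, 267.4]
tcp_rot: [3.141, 0.0, -0.03]
contact_force: [1.6, -0.6, -1.7]
gripper_width: 43.0
grasp_force: 61.2
```

Call:
{"method": "servo_tool", "body": {
  "steps": [
    {"dx":0,"dy":0,"dz":2,"roll":0,"grip":-0.3},
    {"dx":0,"dy":0,"dz":2,"roll":0,"grip":-0.3},
    {"dx":0,"dy":0,"dz":0,"roll":0,"grip":-0.3}
  ]
}}

```text
t: 39.2
ee_pos: [569.3, 122.1, 263.4]
tcp_rot: [3.142, 0.0, -0.03]
contact_force: [0.6, -0.1, -1.1]
gripper_width: 43.3
grasp_force: 61.2
```

Call:
{"method": "servo_tool", "body": {
  "steps": [
    {"dx":0,"dy":0,"dz":2,"roll":0,"grip":-0.3},
    {"dx":0,"dy":0,"dz":2,"roll":0,"grip":-0.3},
    {"dx":0,"dy":0,"dz":2,"roll":0,"grip":-0.3},
    {"dx":0,"dy":0,"dz":2,"roll":0,"grip":-0.3},
    {"dx":0,"dy":0,"dz":0,"roll":0,"grip":-0.3}
  ]
}}

```text
t: 39.7
ee_pos: [569.4, 122.1, 255.4]
tcp_rot: [3.142, 0.0, -0.03]
contact_force: [0.6, 0.5, -1.9]
gripper_width: 42.8
grasp_force: 61.2
```

Call:
{"method": "servo_tool", "body": {
  "steps": [
    {"dx":0,"dy":0,"dz":1.5,"roll":0,"grip":-0.3},
    {"dx":0,"dy":0,"dz":1.5,"roll":0,"grip":-0.3},
    {"dx":0,"dy":0,"dz":1.5,"roll":0,"grip":-0.3},
    {"dx":0,"dy":0,"dz":0,"roll":0,"grip":-0.3}
  ]
}}

```text
t: 40.1
ee_pos: [569.4, 122.1, 251.0]
tcp_rot: [3.142, 0.0, -0.03]
contact_force: [0.8, 0.5, -1.2]
gripper_width: 43.3
grasp_force: 61.2
```

Call:
{"method": "servo_tool", "body": {
  "steps": [
    {"dx":0,"dy":0,"dz":1,"roll":0,"grip":-0.3},
    {"dx":0,"dy":0,"dz":1,"roll":0,"grip":-0.3},
    {"dx":0,"dy":0,"dz":1,"roll":0,"grip":-0.3},
    {"dx":0,"dy":0,"dz":0,"roll":0,"grip":-0.3}
  ]
}}

```text
t: 40.5
ee_pos: [570.3, 121.9, 249.9]
tcp_rot: [-3.141, -0.003, -0.031]
contact_force: [-1.8, -4.9, 24.0]
gripper_width: 43.0
grasp_force: 63.9
```

The bottom was reached at TCP z≈250, as predicted, with 24 N. I'll relieve the push, release, lift away and check.

Call:
{"method": "servo_tool", "body": {
  "steps": [
    {"dx":0,"dy":0,"dz":-1.5,"roll":0,"grip":-0.3},
    {"dx":0,"dy":0,"dz":0,"roll":0,"grip":0.3},
    {"dx":0,"dy":0,"dz":0,"roll":0,"grip":0.8},
    {"dx":0,"dy":0,"dz":0,"roll":0,"grip":0.8},
    {"dx":0,"dy":0,"dz":0,"roll":0,"grip":0.8},
    {"dx":0,"dy":0,"dz":-15,"roll":0,"grip":0.8},
    {"dx":0,"dy":0,"dz":-30,"roll":0,"grip":0.8},
    {"dx":0,"dy":0,"dz":-30,"roll":0,"grip":0.8},
    {"dx":-20,"dy":0,"dz":-30,"roll":0,"grip":0.8},
    {"dx":-20,"dy":0,"dz":0,"roll":0,"grip":0.8},
    {"dx":0,"dy":0,"dz":0,"roll":0,"grip":0.8},
    {"dx":0,"dy":0,"dz":0,"roll":0,"grip":0.8}
  ]
}}

```text
t: 41.7
ee_pos: [529.5, 123.3, 355.6]
tcp_rot: [-3.141, -0.001, -0.03]
contact_force: [1.0, -1.1, -0.9]
gripper_width: 77.0
grasp_force: 0.0
```

```bash
python3 org.py w28.png 106
python3 - <<'E'
from h import *
p=eyes.grab_frame("wrist")
for l in ("bottle_1_mid","plate_grip"):
    for d in eyes.outline_of(p,l)[:4]: print(l,np.round(d["uv"]),round(d["conf"],2),cv2.boundingRect(d["region"].astype(np.uint8)))
for x,y in [(675,120.7),(632,122),(593,123.3)]: print(x,proj(p,[[x,y,13],[x,y,93]]).round().tolist())
# nozzle tips: bright blobs near lane centre column
h=cv2.cvtColor(p["img"],cv2.COLOR_RGB2HSV); m=((h[...,1]<40)&(h[...,2]>185)).astype(np.uint8); m[:,:295]=0;m[:,350:]=0
n,_,st,ce=cv2.connectedComponentsWithStats(m)
for i in range(1,n):
    if st[i,4]>60: print(st[i],ce[i].round(),at(p,ce[i],93).round(1))
for n in("top","scene"):
    q=eyes.grab_frame(n)
    for l,z in(("tape",10),("parts_box",10),("bottle_1_mid",20)):
        for d in eyes.find_in(q,l)[:3]: print(n,l,np.round(d["uv"]),round(d["conf"],2),np.round(at(q,d["uv"],z)))
E
```

```text
[529.8 123.3 355.2] [-3.1415e+00 -7.0000e-04 -3.0500e-02] 76.8 41.8
[ 284  161   79   30 2273] [322.7558293  175.74967004]
all rect [571.  121.8] [42.8 16. ] 88.27
tool delta [41.2  0.2]
bright rect [569.1 121.9] [42.8 12.2] 88.27
tool delta [39.3  0.2]
bottle_1_mid [333. 114.] 0.16 (235, 0, 167, 291)
plate_grip [319. 167.] 0.94 (245, 151, 155, 41)
675 [[319.0, 2.0], [319.0, -32.0]]
632 [[319.0, 68.0], [319.0, 58.0]]
593 [[319.0, 123.0], [319.0, 133.0]]
[310  60  14  10 107] [317.  65.] [628.8 123.3  93. ]
[310 135  13   9  94] [316. 139.] [589.7 124.9  93. ]
top tape [374. 172.] 0.82 [ 805. -114.   10.]
top parts_box [426. 188.] 0.84 [ 761. -254.   10.]
top bottle_1_mid [300. 215.] 0.54 [685.  81.  20.]
scene tape [284. 234.] 0.74 [747. -79.  10.]
scene bottle_1_mid [256. 286.] 0.68 [698. 112.  20.]
```

Call:
{"method": "servo_tool", "body": {
  "steps": [
    {"dx":20,"dy":0,"dz":-20,"roll":0,"grip":0.8},
    {"dx":25,"dy":0,"dz":-20,"roll":0,"grip":0.8},
    {"dx":25,"dy":0,"dz":-20,"roll":0,"grip":0.8},
    {"dx":10,"dy":0,"dz":0,"roll":0,"grip":0.8},
    {"dx":0,"dy":0,"dz":0,"roll":0,"grip":0.8},
    {"dx":0,"dy":0,"dz":0,"roll":0,"grip":0.8}
  ]
}}

```text
t: 42.9
ee_pos: [608.7, 120.9, 413.8]
tcp_rot: [3.141, 0.002, -0.03]
contact_force: [-1.2, -0.4, 0.2]
gripper_width: 76.8
grasp_force: 0.0
```

Run:
```python
from h import *
p=eyes.grab_frame("wrist"); save(p,"w30.png")
h=cv2.cvtColor(p["img"],cv2.COLOR_RGB2HSV); m=((h[...,1]<40)&(h[...,2]>175)).astype(np.uint8)
m[:,:290]=0;m[:,355:]=0
n,_,st,ce=cv2.connectedComponentsWithStats(m)
for i in range(1,n):
    if 40<st[i,4]<1500: print(st[i],ce[i].round(),at(p,ce[i],93).round(1))
t=eyes.grab_frame("scene")
for l in ("bottle_1_mid","plate_grip"):
    for d in eyes.outline_of(t,l)[:4]: print(l,np.round(d["uv"]),round(d["conf"],2),cv2.boundingRect(d["region"].astype(np.uint8)))
for x,y in [(676,120.7),(630,122),(591,123.3)]: print(proj(t,[[x,y,13],[x,y,93]]).round().tolist())
```

```text
[300  71  38   6 228] [318.  74.] [705.2 120.2  93. ]
[300  79  37   9 332] [318.  83.] [699.1 120.7  93. ]
[310 111  13  14 135] [316. 118.] [676.5 122.9  93. ]
[312 177  12  13 120] [317. 183.] [630.4 123.3  93. ]
[312 229  11  10  95] [317. 234.] [591.5 124.9  93. ]
bottle_1_mid [256. 400.] 0.73 (227, 373, 63, 55)
bottle_1_mid [259. 287.] 0.66 (254, 272, 16, 29)
plate_grip [304. 300.] 0.93 (289, 281, 28, 45)
[[262.0, 295.0], [260.0, 270.0]]
[[278.0, 303.0], [277.0, 279.0]]
[[293.0, 311.0], [292.0, 286.0]]
```

```bash
python3 -c "
from rig import hand_in
print(hand_in())"
```

```text
the job is handed in; nothing more can be done
None
```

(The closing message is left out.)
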